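# Rock the angle gauge on the sprung stud to its mark and hold it there

## Task

Pick up the green angle gauge by the black handle on top, set the middle of the groove in its foot on the brass sprung stud and press the stud in a little, gently. Then rock the gauge sideways on the stud until its freely swinging black pointer has settled on the red mark of the dial, and finish while still holding it like that: do not let go or put it down. Leave the other things on the bench where they are.

Things in the scene. Friction and masses are not known exactly. Their poses are not given: they have to be found in the camera images.
- gauge: Angle gauge standing on the bench: green round drum (112 mm diameter, 40 mm thick along its x, centre 78 mm above the origin), the same white dial with pointer and mark on its +x and its -x face (ticks every 10 degrees), steel foot 98 mm (y) x 56 mm (x) x 18 mm, black block handle on top. 0.3 to 0.5 kg, centre of mass about 70 mm up. Origin: centre of the foot's underside; z up, y along the foot. It rocks about its x axis.
- handle (a point): Point inside the gauge's handle, 158 mm above the gauge origin, 21 mm below the handle's top. The handle is 24 mm thick along gauge y and 30 mm along gauge x; its free part reaches from 135 to 179 mm above the origin. Grip it from above, fingers on its two y faces.
- foot (a point): Centre of the ceiling of the groove in the gauge's underside, 6 mm above the gauge origin. The groove is 34 mm wide (y), 6 mm deep and runs through along gauge x.
- pointer (a joint): Angle (rad) of the black pendulum pointer on the dial about gauge x through the hub (78 mm above gauge origin). 0 = pointing to the foot; positive = tip towards gauge +y. It hangs plumb by its weight, so leaning the gauge's top towards its +y by an angle A makes it settle at +A. It swings freely (about 3 swings a second, dying out in about 1 to 2 s) and cannot be touched; wait for it to settle.
- mark (a joint): Angle (rad) of the red mark on the dial, measured like the pointer; preset between 0.16 and 0.42, does not move. Lean the gauge's top towards its +y by this angle to bring the pointer onto it.
- pointer_tip (a point): Tip of the pointer on the +x dial, 46 mm from the hub.
- mark_tip (a point): Middle of the red mark (8 mm wide, 14 mm long) on the +x dial, 46 mm from the hub.
- block: Fixed grey block 90 x 90 x 35 mm carrying the stud at its centre in a 32 mm wide steel collar 10 mm high. Origin: centre of its underside on the bench, z up.
- stud_top (a point): Top of the brass stud: an uneven domed head, 16 mm wide, with a smaller bump on the block's +y side (reaching 12 mm off centre, 3 mm lower than the top). 78 mm above the bench when not pressed.
- stud (a joint): How far the stud is pressed down (m): 0 = out, 0.012 = bottomed. A spring pushes it up with 1.6 N at first, rising 0.4 N per mm.
- driver_a: Bystander, leave alone: wooden-handled screwdriver lying on the bench. Origin at the centre of its underside.
- driver_b: Bystander, leave alone: orange-handled screwdriver lying on the bench. Origin at the centre of its underside.
- eyepiece: Bystander, leave alone: black stepped eyepiece, 44 mm across, 62 mm tall. Origin at the centre of its underside.
- lens_barrel: Bystander, leave alone: plain aluminium lens barrel, 48 mm across, 45 mm tall. Origin at the centre of its underside.
- tub: Bystander, leave alone: open blue plastic tub, 100 mm across, 110 mm tall. Origin at the centre of its underside.
- dish: Bystander, leave alone: shallow open aluminium dish, 90 x 140 x 20 mm. Origin at the centre of its underside.
Things that resemble listed ones, but are neither listed nor needed, are in the scene too. What is shaped like the gauge but blue or pink is not meant.

How it is judged:
By the outcome, as a careful person would: the job done as asked, in the order asked, and still so for the second after the job is handed in, while the arm keeps its last pose, push and grip.
It also fails if it takes over 45 s, if anything falls off the work surface, if the arm or the gripper's body presses on something with over 40 N, if the wrist force passes 120 N, or if a joint passes its speed limit or range.

## Robot

A 6-joint arm with a two-finger parallel gripper is mounted at the origin on the work surface. World frame = base frame: x ahead of the robot, y to its left, z up, the work surface at z = 0. Lengths are in m, angles in degrees, forces in N, time in s.
With the tool pointing down it reaches from about 0.35 to 0.875 m from the base axis. Payload 15.5 kg.
Tool frame: the origin (TCP) lies on the centre line of the jaws, within the pads' length; the fingertips stand 14 mm ahead of it and the grasp point (between the pads) lies 5 mm behind it (bot.tip_extent is the z of the fingertips in the tool frame, in m); z points along the fingers, y is the direction in which the jaws open and shut (so a half turn about z gives the same grasp; the last joint's range is limited). The gripper opens to 85 mm and grips with 20 to 120 N. Pads are 22 mm wide; open, the fingers measure 114 mm over their backs; the gripper's body (76 mm by 85 mm) begins 54 mm behind the grasp point. The pads swing forward as they close: fully open they stand 13 mm farther back than shut.
Start: joints at [-70.789, 28.281, 77.091, -0, 74.628, -5.472], TCP at [0.261, -0.568, 0.245] pointing down, gripper open.
Joint ranges: [-166.48, 166.48], [-47.26, 123.95], [12.59, 153.08], [-70.14, 250.14], [6.76, 159.57], [-176.63, 176.63]. Speed limits (degrees/s): [108.29, 108.29, 147.25, 172.46, 172.46, 172.46].

## Interface

Orientations are given as a 3x3 rotation matrix whose columns are the frame's x, y, z axes.
In Python, from cell import get_obs, cams, job, bot gives the robot as it stands.
- The arm moves only by the shell command python3 -m crank 'ROWS' [FORCE]. ROWS is JSON, one flat list of numbers, 5 for each row, row after row: the shift along the tool's x, y, z as a fraction of full scale, then the turn about the tool's z as a fraction of full scale, then the gripper's target within -1 to 1 (shut at 1, half-way at 0, fully open at -1). A call has exactly 5 rows; each row shifts and turns the pose as measured when the row begins, along the tool's axes as they then stand; what a row does not reach is not made up. Full scale, the value 1, is 3 cm for a shift and 10 degrees for a turn. A row lasts 1/8 s, in which the tool goes at most 62.5 mm and 10.7 degrees, less where a joint would pass 70% of its speed; a pose out of reach is approached as far as the arm can. A call with a number of a shift or a turn outside -1 to 1 is refused whole. A call with a gripper value outside its range is refused whole. The fingers move at their own pace and stop on an object; FORCE is the grip in N (left out, the last holds). Time passes only in rows, so rows that do not move let the fingers close, or fill a call up. It gives the time, the measured TCP pose, the force and the opening at its end, in the units of the state.
- get_obs(): the state, without advancing time (a new reading comes with each control period).
- cams.read_camera(name): name is "scene" or "top" or "wrist"; returns a dict with "img" (400x640x3 uint8, red, green, blue), "fx", "fy", "cx", "cy" (pixels), "dist_coeffs" ([k1, k2, p1, p2, k3] as OpenCV has them; the pictures are not rectified), "eye" and "orientation" of the camera in the world. Camera axes: x right, y down, z forward; pixel columns grow to the right and rows downward; lengths in m; the calibration is good to about 2 mm. A picture is of the moment at which its call begins. There is no depth.
- job.sign_off(): hands the job in, once; it reports no verdict.
The state is a dict: "time_s": time; "qpos": joint angles; "dq": joint speeds; "tau": joint torques, N m; "tcp_pos": TCP position; "orientation": TCP orientation; "ft_force": force on the tool from outside, world axes, zero at the start; "torque": the same for the moment, N m; "width": finger opening in m.
Only numpy, scipy, OpenCV 4.12 (cv2) and the standard library are available. Lean on these libraries where they do the work, as an engineer would, in place of code of your own. Each camera call takes 0.05 s, during which the arm holds its last target.

## Working session

There is one attempt and no reset: what is moved stays moved. The work goes in short steps, Python scripts to look and compute and a shell command to move; the robot and the scene stay as the last step left them, time stands still between calls to the robot, and variables do not carry over. Pictures are saved under pics/ and viewed, and the job is handed in when it is done.

```bash
ls; mkdir -p pics; python3 - <<'E'
from cell import get_obs,cams,job,bot
import cv2
o=get_obs(); print(o)
for n in ["scene","top","wrist"]:
    c=cams.read_camera(n); cv2.imwrite(f"pics/{n}0.png",c["img"][:,:,::-1])
    print(n,{k:v for k,v in c.items() if k!="img"})
E
```

```text
pics
{'time_s': 0.0, 'qpos': array([-7.07899056e+01,  2.83148125e+01,  7.71285305e+01,  8.56996453e-04,
        7.46275167e+01, -5.47018753e+00]), 'dq': array([ 0.03088092, -0.0437675 ,  0.00417373, -0.08366047,  0.07555192,
       -0.14299429]), 'tau': array([-6.23457199e-04, -8.82165098e+01, -3.83877361e+01, -1.51199943e-04,
        1.00468827e-02,  1.69263319e-05]), 'tcp_pos': array([ 0.26087856, -0.56756551,  0.24469274]), 'orientation': array([[ 9.08653616e-01,  4.17550537e-01, -3.93307618e-04],
       [ 4.17550702e-01, -9.08652869e-01,  1.17261757e-03],
       [ 1.32247000e-04, -1.22972906e-03, -9.99999235e-01]]), 'ft_force': array([-0.03896058,  0.55923053, -0.11822623]), 'torque': array([ 0.04202145,  0.01249293, -0.01244258]), 'width': 0.08530972753304003}
scene {'fx': 392.0544161468588, 'fy': 392.0544161468588, 'cx': 320.36494053958995, 'cy': 198.53101643116858, 'dist_coeffs': array([-0.0118686,  0.       ,  0.       ,  0.       ,  0.       ]), 'eye': array([ 1.21084704, -0.46940184,  0.9118551 ]), 'orientation': array([[ 5.49996753e-01,  5.73490580e-01, -6.07134356e-01],
 
[... 245 characters left out ...]
rray([-0.03569247,  0.        ,  0.        ,  0.        ,  0.        ]), 'eye': array([0.28455321, 0.01783368, 1.54058892]), 'orientation': array([[-0.01765135, -0.98582724,  0.1668325 ],
       [-0.99981994,  0.01624106, -0.009814  ],
       [ 0.00696537, -0.16697569, -0.98593641]])}
wrist {'fx': 277.80177271859475, 'fy': 277.80177271859475, 'cx': 317.9800300740374, 'cy': 196.94224176369232, 'dist_coeffs': array([-0.03449726,  0.        ,  0.        ,  0.        ,  0.        ]), 'eye': array([ 0.33698652, -0.53306094,  0.37359735]), 'orientation': array([[ 0.4182095 , -0.85876451, -0.29601406],
       [-0.90834639, -0.39637027, -0.13340705],
       [-0.00276593,  0.3246754 , -0.94582146]])}
```

View pics/scene0.png

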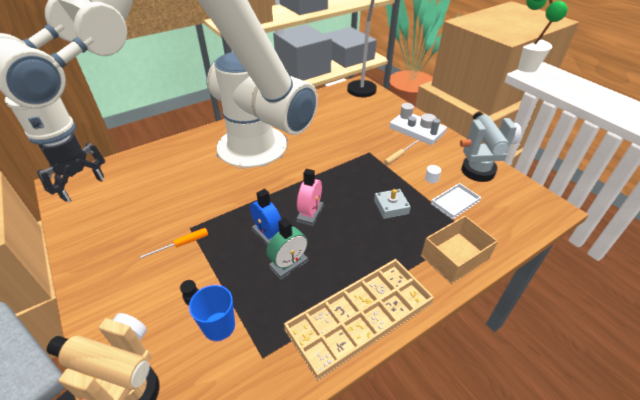

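View pics/top0.png

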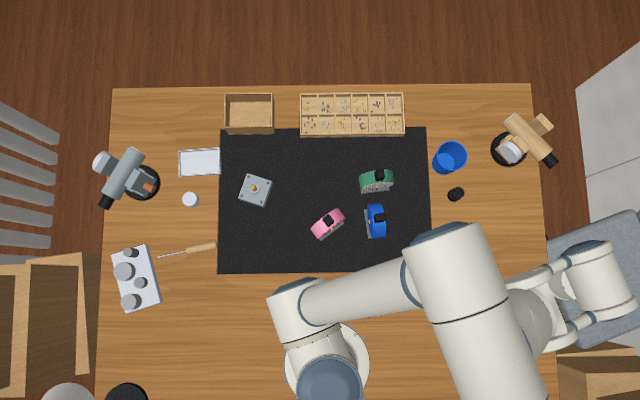

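View pics/wrist0.png

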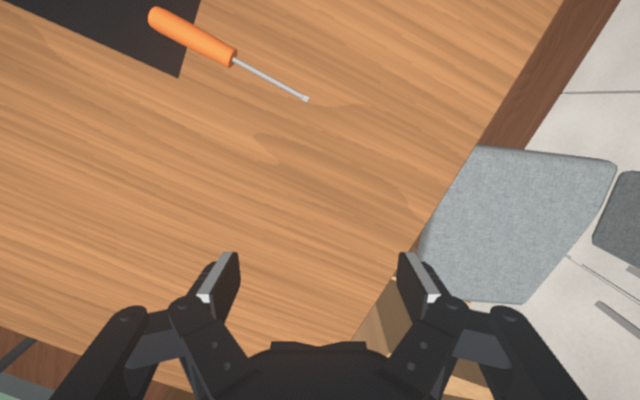

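The three gauge-shaped things in the scene image are green at (288,248), blue at (265,215) and pink at (310,197). Green is the one meant. The block with the stud is at scene (392,202) / top (255,190). I'll enlarge these.

```bash
cat > h.py <<'E'
import numpy as np,cv2
from cell import get_obs,cams,job,bot
def K(c): return np.array([[c["fx"],0,c["cx"]],[0,c["fy"],c["cy"]],[0,0,1.]])
def ray(c,uv):
    p=cv2.undistortPoints(np.array([[uv]],float),K(c),np.array(c["dist_coeffs"])).ravel()
    d=np.array(c["orientation"])@np.array([p[0],p[1],1]); return np.array(c["eye"]),d/np.linalg.norm(d)
def plane(c,uv,z):
    e,d=ray(c,uv); return e+d*(z-e[2])/d[2]
def tri(c1,u1,c2,u2):
    A=np.zeros((3,3));b=np.zeros(3)
    for c,u in((c1,u1),(c2,u2)):
        e,d=ray(c,u);P=np.eye(3)-np.outer(d,d);A+=P;b+=P@e
    X=np.linalg.solve(A,b)
    return X,[np.linalg.norm((np.eye(3)-np.outer(d,d))@(X-e)) for e,d in (ray(c1,u1),ray(c2,u2))]
def proj(c,X):
    R=np.array(c["orientation"]);X=np.atleast_2d(X)
    Xc=(X-c["eye"])@R
    return cv2.projectPoints(Xc.reshape(-1,1,3),np.zeros(3),np.zeros(3),K(c),np.array(c["dist_coeffs"]))[0].reshape(-1,2)
def crop(c,box,s,fn):
    x0,y0,x1,y1=box
    cv2.imwrite(fn,cv2.resize(c["img"][y0:y1,x0:x1,::-1],None,fx=s,fy=s,interpolation=cv2.INTER_CUBIC))
E
python3 - <<'E'
from h import *
print([a for a in dir(bot) if a[0]!='_'], bot.tip_extent)
s=cams.read_camera("scene");t=cams.read_camera("top")
a=cv2.resize(s["img"][180:280,240:340,::-1],(400,400),interpolation=cv2.INTER_CUBIC)
b=cv2.resize(s["img"][170:220,370:420,::-1],(400,400),interpolation=cv2.INTER_CUBIC)
cv2.imwrite("pics/sc.png",np.hstack([a,b]))
a=cv2.resize(t["img"][150:250,310:410,::-1],(400,400),interpolation=cv2.INTER_CUBIC)
b=cv2.resize(t["img"][165:215,230:280,::-1],(400,400),interpolation=cv2.INTER_CUBIC)
cv2.imwrite("pics/tc.png",np.hstack([a,b]))
E
```

```text
['Unreachable', 'tip_extent'] 0.014
```

View pics/sc.png

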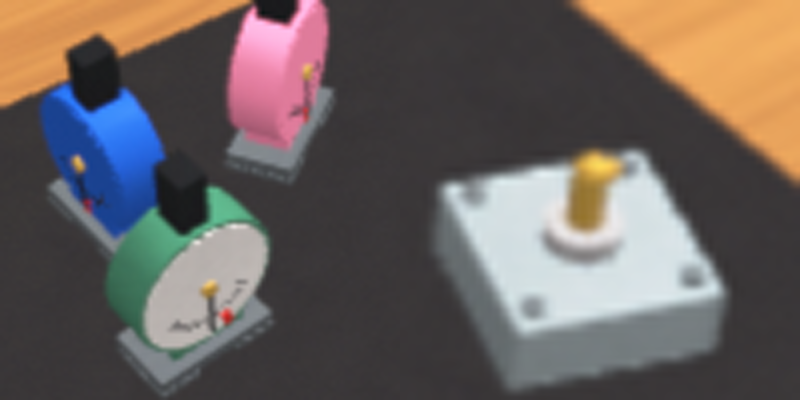

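View pics/tc.png

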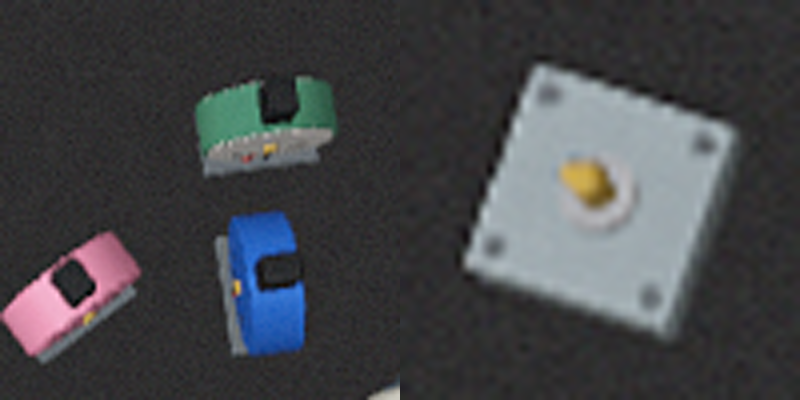

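```bash
python3 - <<'E'
from h import *
s=cams.read_camera("scene");t=cams.read_camera("top")
def S(x,y,b=0): # crop pixel->image
    return None
cr=lambda X,Y,x0,y0,k:(x0+(X+.5)/k-.5,y0+(Y+.5)/k-.5)
# stud tip
us=cr(597,157,370+0,170,8); us=cr(597-400,157,370,170,8); ut=cr(585-400,175,230,165,8)
print("stud tri",tri(s,us,t,ut), plane(s,us,.078),plane(t,ut,.076))
# collar top centre z .045
print("collar",plane(t,cr(597-400,190,230,165,8),.045),plane(s,cr(583-400,228,370,170,8),.045))
# block top corners top view z=.035 
cs=[cr(X-400,Y,230,165,8) for X,Y in((540,63),(737,127),(672,335),(465,265))]
P=np.array([plane(t,u,.035) for u in cs]);print(P,P.mean(0))
# green hub on +x dial (scene), hub on -x dial (top)
print("hub+x tri-ish")
h1=cr(209,289,240,180,4)
for X,Y,n in((160,172,'hl'),(180,150,'ht'),(208,163,'hr'),(183,187,'front corner')):
    print(n,plane(s,cr(X,Y,240,180,4),.179))
for X,Y in((259,76),(299,76),(297,100),(260,100)):
    print('top',plane(t,cr(X,Y,310,150,4),.179))
# foot: scene lower corner, top foot front edge z=.018?
for X,Y in((206,175),(318,160)): print('foot -x edge bottom',plane(t,cr(X,Y,310,150,4),0))
for X,Y in((120,335),(167,378),(270,308)): print('foot scene top edge',plane(s,cr(X,Y,240,180,4),.018))
E
```

```text
stud tri (array([0.57010595, 0.2295131 , 0.08315274]), [np.float64(0.001531751575979735), np.float64(0.0015317515759797327)]) [0.56673416 0.23536877 0.078     ] [0.57056    0.22928728 0.076     ]
collar [0.57021298 0.22874739 0.045     ] [0.57061288 0.23014901 0.045     ]
[[0.62666188 0.25445503 0.035     ]
 [0.59793034 0.17188718 0.035     ]
 [0.51058029 0.19869278 0.035     ]
 [0.54135489 0.28473989 0.035     ]] [0.56913185 0.22744372 0.035     ]
hub+x tri-ish
hl [ 0.58060973 -0.17931552  0.179     ]
ht [ 0.57065423 -0.15899824  0.179     ]
hr [ 0.5906497  -0.14969992  0.179     ]
front corner [ 0.59999942 -0.17347646  0.179     ]
top [ 0.59954843 -0.15462813  0.179     ]
top [ 0.5990772  -0.18508484  0.179     ]
top [ 0.58045156 -0.18280649  0.179     ]
top [ 0.58089249 -0.15469894  0.179     ]
foot -x edge bottom [ 0.55529879 -0.12893169  0.        ]
foot -x edge bottom [ 0.56672895 -0.2250367   0.        ]
foot scene top edge [ 0.56465208 -0.21590553  0.018     ]
foot scene top edge [ 0.61507515 -0.20616689  0.018     ]
foot scene top edge [ 0.60255312 -0.11464872  0.018     ]
```

```bash
python3 -m crank '[1,-0.5,0,0,-1, 1,-0.5,0,0,-1, 1,-0.5,0,0,-1, 1,-0.5,0,0,-1, 1,-0.5,0,0,-1]'; python3 -c "
from h import *
o=get_obs();print(np.round(o['orientation'],4))"
```

```text
time_s: 0.98
tcp_pos: [0.3675, -0.4351, 0.2448]
orientation: [[0.91, 0.414, 0.0], [0.414, -0.91, -0.0], [-0.0, 0.0, -1.0]]
ft_force: [0.9, 0.8, 0.3]
width: 0.0851
[[ 9.101e-01  4.143e-01  0.000e+00]
 [ 4.143e-01 -9.101e-01 -4.000e-04]
 [-1.000e-04  3.000e-04 -1.000e+00]]
```

```bash
python3 -m crank '[1,-0.5,0,0,-1, 1,-0.5,0,0,-1, 1,-0.5,0,0,-1, 1,-0.5,0,0,-1, 1,-0.5,0,0,-1]'; python3 -m crank '[0.8,-0.5,0,0.34,-1, 0.8,-0.5,0,0.34,-1, 0.8,-0.4,0,0.34,-1, 0.8,-0.3,0,0.34,-1, 0.6,0,0,0.34,-1]'
python3 -c "
from h import *
c=cams.read_camera('wrist');cv2.imwrite('pics/w1.png',c['img'][:,:,::-1])
o=get_obs();print(np.round(o['orientation'],4),o['tcp_pos'],o['time_s'],o['qpos'])"
```

```text
time_s: 1.6
tcp_pos: [0.4762, -0.3002, 0.2451]
orientation: [[0.91, 0.414, 0.001], [0.414, -0.91, -0.001], [0.0, 0.001, -1.0]]
ft_force: [-0.5, -1.0, -0.1]
width: 0.0851
time_s: 2.22
tcp_pos: [0.5699, -0.2126, 0.2454]
orientation: [[0.992, 0.123, 0.001], [0.123, -0.992, -0.001], [0.001, 0.001, -1.0]]
ft_force: [-1.0, -0.2, -0.2]
width: 0.0854
[[ 0.9928  0.1199  0.002 ]
 [ 0.1199 -0.9928 -0.001 ]
 [ 0.0019  0.0012 -1.    ]] [ 0.5717765  -0.21259195  0.24537364] 2.275 [-2.60031288e+01  2.69992193e+01  7.94090452e+01  1.31985105e-03
  7.34623267e+01  5.71111320e+01]
```

View pics/w1.png

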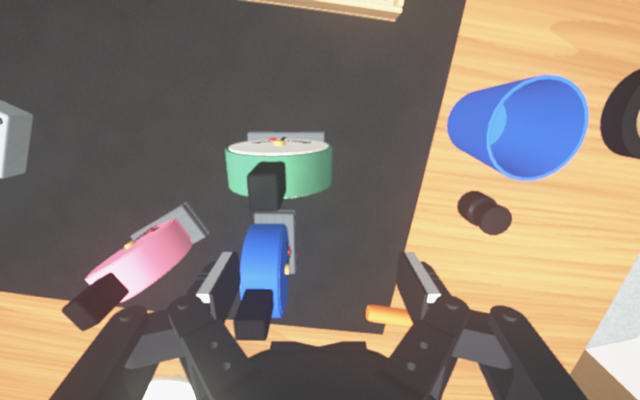

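```bash
python3 - <<'E'
from h import *
c=cams.read_camera('wrist')
g=np.clip(c['img'][120:230,205:345,::-1].astype(float)*2.2,0,255).astype(np.uint8)
cv2.imwrite('pics/w1c.png',cv2.resize(g,None,fx=5,fy=5,interpolation=cv2.INTER_CUBIC))
print(proj(c,[[.587,-.168,.179],[.56,-.17,0],[.57,.229,.078]]))
E
```

```text
[[260.46570357 191.97074934]
 [286.33279456 170.87369287]
 [-67.18215277 139.19352905]]
```

View pics/w1c.png

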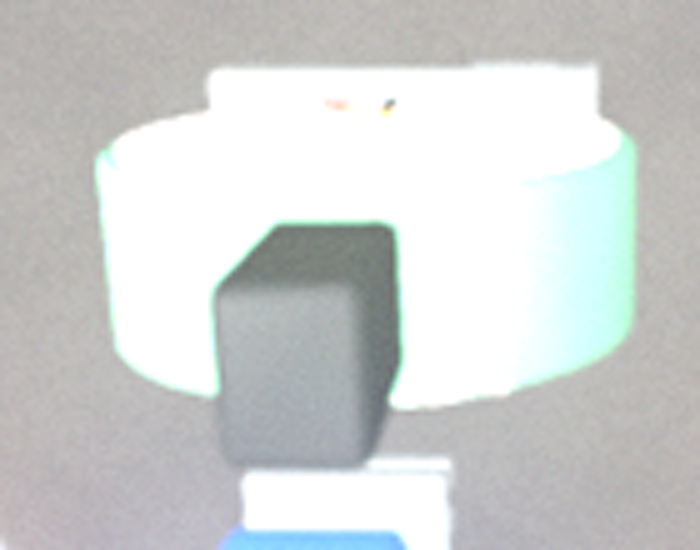

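```bash
python3 - <<'E'
from h import *
c=cams.read_camera('wrist')
cr=lambda X,Y:(205+(X+.5)/5-.5,120+(Y+.5)/5-.5)
P=np.array([plane(c,cr(*p),.179) for p in((217,288),(356,286),(365,463),(223,463))]);print(P,P.mean(0))
f=np.array([plane(c,cr(*p),.018) for p in((208,70),(598,66))]);d=f[0]-f[1];print(f,np.degrees(np.arctan2(-d[0],d[1])),np.linalg.norm(d))
yaw=np.arctan2(-d[0],d[1]); 
print('foot centre from edge',f.mean(0)-.028*np.array([np.cos(yaw),np.sin(yaw),0]))
o=get_obs();R=o['orientation'];h=P.mean(0)
print((R.T@(h-o['tcp_pos']))*1000,o['tcp_pos'],np.degrees(np.arctan2(R[1,0],R[0,0])))
E
```

```text
[[ 0.59578502 -0.15875838  0.179     ]
 [ 0.5985925  -0.17882692  0.179     ]
 [ 0.57114762 -0.18228305  0.179     ]
 [ 0.5684313  -0.16086238  0.179     ]] [ 0.58348911 -0.17018268  0.179     ]
[[ 0.60487588 -0.11746462  0.018     ]
 [ 0.61796118 -0.21500914  0.018     ]] 7.6404383873747435 0.09841828659984306
foot centre from edge [ 0.58366711 -0.16995965  0.018     ]
[ 19.25141696 -41.15514442  66.11409248] [ 0.56951517 -0.21336682  0.24514602] 7.214136623663123
```

```bash
cat >> h.py <<'E'
def dialpts(c,O,R,uvs,xf=.0205):
    # intersect rays with dial plane x=xf in gauge frame; return gauge y,z rel hub
    out=[]
    for uv in uvs:
        e,d=ray(c,uv); n=R[:,0]; p0=O+n*xf
        X=e+d*(n@(p0-e))/(n@d); q=R.T@(X-O); out.append((q[1],q[2]-.078))
    return np.array(out)
E
python3 - <<'E'
from h import *
c=cams.read_camera('scene')
x0,y0,x1,y1=262,215,312,280
cv2.imwrite('pics/d1.png',cv2.resize(c['img'][y0:y1,x0:x1,::-1],None,fx=9,fy=9,interpolation=cv2.INTER_CUBIC))
im=c['img'].astype(int);sub=im[y0:y1,x0:x1]
m=(sub[...,0]>sub[...,1]+60)&(sub[...,0]>sub[...,2]+60)&(sub[...,1]<110)
v,u=np.nonzero(m);w=(sub[...,0]-sub[...,1])[m];print(np.c_[u+x0,v+y0,w])
um=(np.average(u,weights=w)+x0,np.average(v,weights=w)+y0)
a=np.radians(7.6);R=np.array([[np.cos(a),-np.sin(a),0],[np.sin(a),np.cos(a),0],[0,0,1]]);O=np.array([.5835,-.170,0])
y=sub[...,0]-sub[...,2]; 
print('hub proj',proj(c,O+R@np.array([.0205,0,.078])))
for A in(0,.2,.3,.4): print(A,proj(c,O+R@np.array([.0205,.046*np.sin(A),.078-.046*np.cos(A)])))
q=dialpts(c,O,R,[um]);print(um,q,np.arctan2(q[0,0],-q[0,1]),np.hypot(*q[0]))
E
```

```text
[[296 258 159]
 [297 258 105]
 [296 259 133]
 [297 259 115]
 [296 260  94]
 [297 260  66]]
hub proj [[290.36438963 251.58714263]]
0 [[291.23891119 262.03142213]]
0.2 [[293.80145782 260.10940967]]
0.3 [[295.03342403 259.02428935]]
0.4 [[296.21778908 257.869635  ]]
(np.float64(296.42559523809524), np.float64(258.8452380952381)) [[ 0.01839642 -0.04718533]] 0.3717483492651254 0.05064467924041809
```

View pics/d1.png

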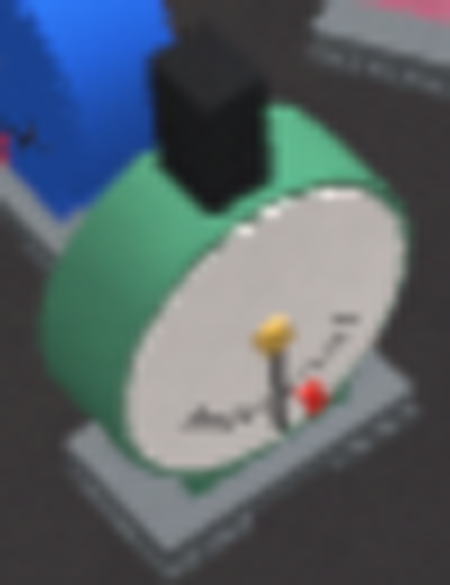

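```bash
python3 -m crank '[0.32,-0.7,0,-0.04,-1, 0.32,-0.68,0,0,-1, 0,0,0.5,0,-1, 0,0,0.5,0,-1, 0,0,0.1,0,-1]' 25
python3 -c "
from h import *
o=get_obs();R=o['orientation'];print((R.T@(np.array([.5835,-.170,.176])-o['tcp_pos']))*1000)
c=cams.read_camera('wrist');cv2.imwrite('pics/w2.png',c['img'][:,:,::-1])"
```

```text
time_s: 3.05
tcp_pos: [0.5805, -0.1701, 0.2099]
orientation: [[0.991, 0.134, -0.001], [0.134, -0.991, -0.001], [-0.001, 0.001, -1.0]]
ft_force: [-0.1, -0.8, -0.3]
width: 0.0855
[ 2.98716842  0.28925482 33.92679747]
```

View pics/w2.png

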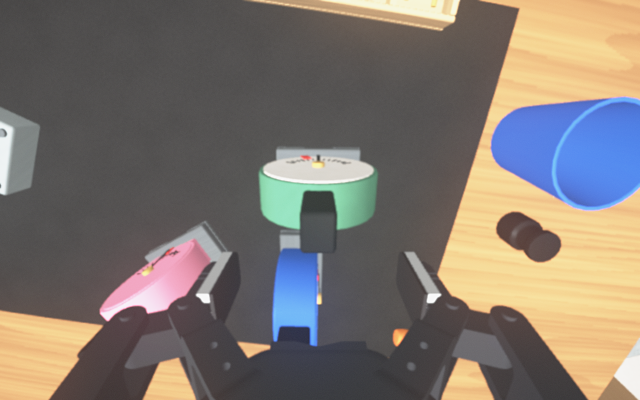

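```bash
python3 -m crank '[0.1,0,0.5,0,-1, 0,0,0.5,0,-1, 0,0,0.13,0,0.2, 0,0,0,0,1, 0,0,0,0,1]' 25
python3 -m crank '[0,0,0,0,1, 0,0,0,0,1, 0,0,0,0,1, 0,0,0,0,1, 0,0,0,0,1]' 25
python3 -c "
from h import *
c=cams.read_camera('wrist');cv2.imwrite('pics/w3.png',c['img'][:,:,::-1])"
```

```text
time_s: 3.72
tcp_pos: [0.5837, -0.1706, 0.1737]
orientation: [[0.991, 0.133, -0.001], [0.133, -0.991, -0.001], [-0.001, 0.001, -1.0]]
ft_force: [0.0, 0.5, 0.4]
width: 0.0321
time_s: 4.35
tcp_pos: [0.5836, -0.1704, 0.1739]
orientation: [[0.991, 0.133, -0.001], [0.133, -0.991, -0.001], [-0.001, 0.001, -1.0]]
ft_force: [0.3, 0.1, -4.3]
width: 0.0234
```

View pics/w3.png

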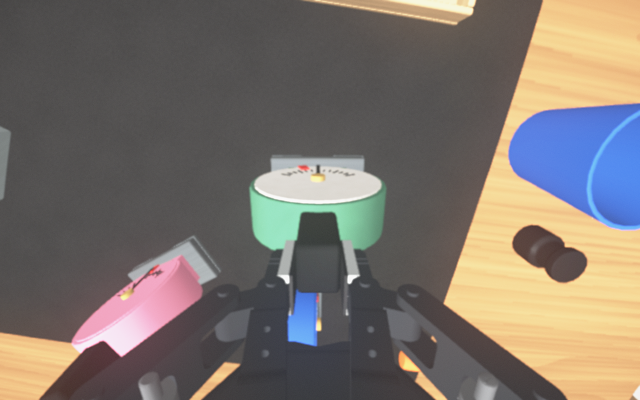

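```bash
python3 -m crank '[0,0,0,0,0.2, 0,0,-0.2,0,0.2, 0,0,0,0,1, 0,0,0,0,1, 0,0,0,0,1]' 25
python3 -m crank '[0,0,-0.5,0,1, 0,0,-1,0,1, 0,0,-1,0,1, 0,0,-1,0,1, 0,0,-1,0,1]' 25
python3 -c "
from h import *
c=cams.read_camera('wrist');cv2.imwrite('pics/w4.png',c['img'][:,:,::-1])
c=cams.read_camera('scene');cv2.imwrite('pics/s4.png',c['img'][100:300,200:450,::-1].repeat(2,0).repeat(2,1))"
```

```text
time_s: 5.03
tcp_pos: [0.5842, -0.1705, 0.1815]
orientation: [[0.991, 0.133, 0.001], [0.133, -0.991, -0.002], [0.001, 0.002, -1.0]]
ft_force: [-0.7, -0.3, -4.3]
width: 0.0233
time_s: 5.65
tcp_pos: [0.5828, -0.1699, 0.3217]
orientation: [[0.991, 0.133, -0.003], [0.133, -0.991, -0.0], [-0.003, -0.0, -1.0]]
ft_force: [1.3, -0.4, -4.7]
width: 0.023
```

View pics/w4.png

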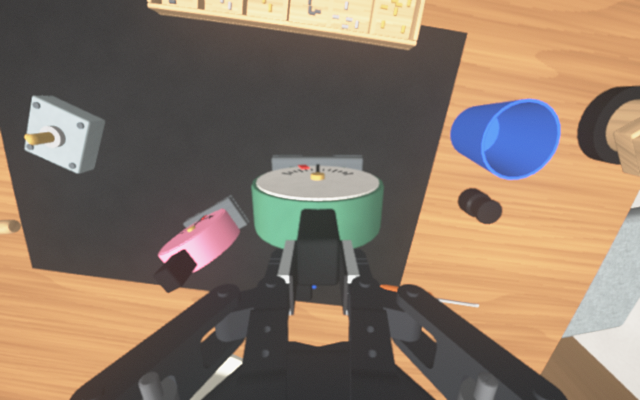

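View pics/s4.png

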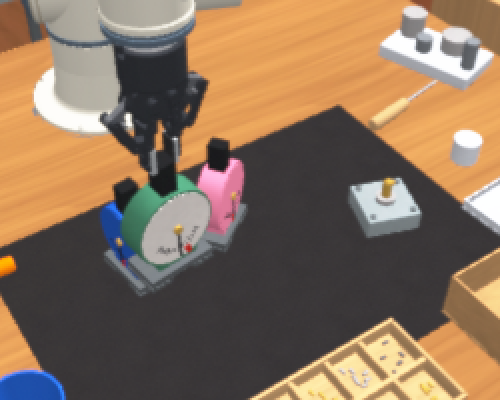

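```bash
python3 -m crank '[0,0,-1,-0.5,1, 0,0,-0.5,-1,1, 0,0,0,-1,1, 0,0,0,-1,1, 0,0,0,-1,1]' 25
python3 -m crank '[0,0,0,-1,1, 0,0,0,-1,1, 0,0,0,-1,1, 0,0,0,-1,1, 0,0,0,-1,1]'
python3 -m crank '[0,0,0,-1,1, 0,0,0,-1,1, 0,0,0,-0.74,1, 0,0,0,0,1, 0,0,0,0,1]'
python3 - <<'E'
from h import *
o=get_obs();R=o['orientation'];print(np.round(R,4),np.degrees(np.arctan2(R[1,0],R[0,0])),o['qpos'])
print((R.T@(np.array([.570,.229,.370])-o['tcp_pos']))*1000)
E
```

```text
time_s: 6.38
tcp_pos: [0.5825, -0.1697, 0.3676]
orientation: [[0.588, 0.808, -0.002], [0.808, -0.589, -0.001], [-0.002, -0.001, -1.0]]
ft_force: [1.0, 0.3, -4.3]
width: 0.0232
time_s: 7.0
tcp_pos: [0.5806, -0.1691, 0.3633]
orientation: [[-0.27, 0.963, -0.008], [0.963, 0.27, 0.002], [0.004, -0.007, -1.0]]
ft_force: [-0.6, 0.6, -4.9]
width: 0.0234
time_s: 7.62
tcp_pos: [0.5789, -0.1685, 0.3596]
orientation: [[-0.692, 0.721, -0.013], [0.721, 0.692, 0.004], [0.012, -0.007, -1.0]]
ft_force: [0.2, 0.7, -4.4]
width: 0.0232
[[-0.6924  0.7214 -0.0135]
 [ 0.7214  0.6925  0.0037]
 [ 0.012  -0.0071 -0.9999]] 133.82137941191368 [-21.85571517  22.00987536  69.65197415  -0.0896256   89.13360924
 -65.67757446]
[293.07182135 268.7758038   -8.76396711]
```

```bash
python3 -m crank '[0.3,0.3,-0.6,0,1, 0.9,0.8,-0.5,0,1, 1,0.9,0,0,1, 1,0.92,0,0,1, 1,0.92,0,0,1]'
python3 -m crank '[1,0.92,0,0,1, 1,0.92,0,0,1, 1,0.92,0,0,1, 1,0.92,0,0,1, 0.6,0.5,0,0,1]'
python3 - <<'E'
from h import *
o=get_obs();R=o['orientation'];print(np.round(R,4),np.degrees(np.arctan2(R[1,0],R[0,0])),o['qpos'])
print((R.T@(np.array([.570,.229,.300])-o['tcp_pos']))*1000)
c=cams.read_camera('wrist');cv2.imwrite('pics/w5.png',c['img'][:,:,::-1])
E
```

```text
time_s: 8.25
tcp_pos: [0.5761, 0.0041, 0.3932]
orientation: [[-0.679, 0.734, -0.015], [0.734, 0.679, 0.004], [0.013, -0.008, -1.0]]
ft_force: [0.4, -0.0, -4.5]
width: 0.023
time_s: 8.88
tcp_pos: [0.5744, 0.1979, 0.3934]
orientation: [[-0.669, 0.743, -0.015], [0.743, 0.669, 0.004], [0.013, -0.008, -1.0]]
ft_force: [0.1, -0.7, -4.0]
width: 0.0233
[[-0.6693  0.7429 -0.015 ]
 [ 0.7429  0.6694  0.004 ]
 [ 0.013  -0.0084 -0.9999]] 132.01438354879392 [ 13.15949005  21.48910012  65.46338946   0.4211344   93.82940731
 -28.83277083]
[24.81078392 18.33138175 93.53613764]
```

View pics/w5.png

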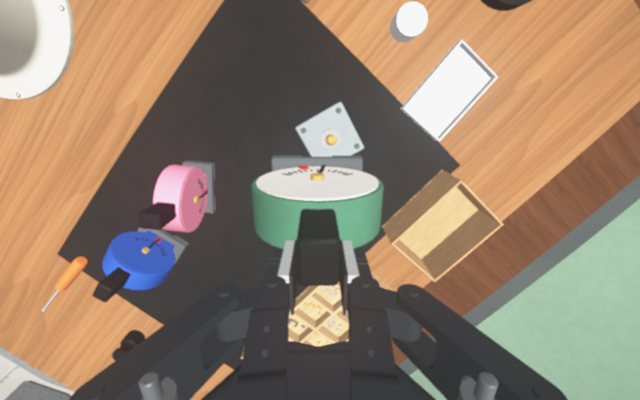

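```bash
python3 - <<'E'
from h import *
c=cams.read_camera('wrist');o=get_obs();R=o['orientation'];p=o['tcp_pos']
x0,y0,x1,y1=280,90,380,165
cv2.imwrite('pics/w5c.png',cv2.resize(c['img'][y0:y1,x0:x1,::-1],None,fx=8,fy=8,interpolation=cv2.INTER_CUBIC))
s=c['img'][y0:y1,x0:x1].astype(int);m=(s[...,0]-s[...,2]>60)
v,u=np.nonzero(m);print(len(u),u.mean()+x0,v.mean()+y0)
print(plane(c,(u.mean()+x0,v.mean()+y0),.070))
E
```

```text
107 323.94392523364485 145.9532710280374
[0.56557206 0.22034635 0.07      ]
```

View pics/w5c.png

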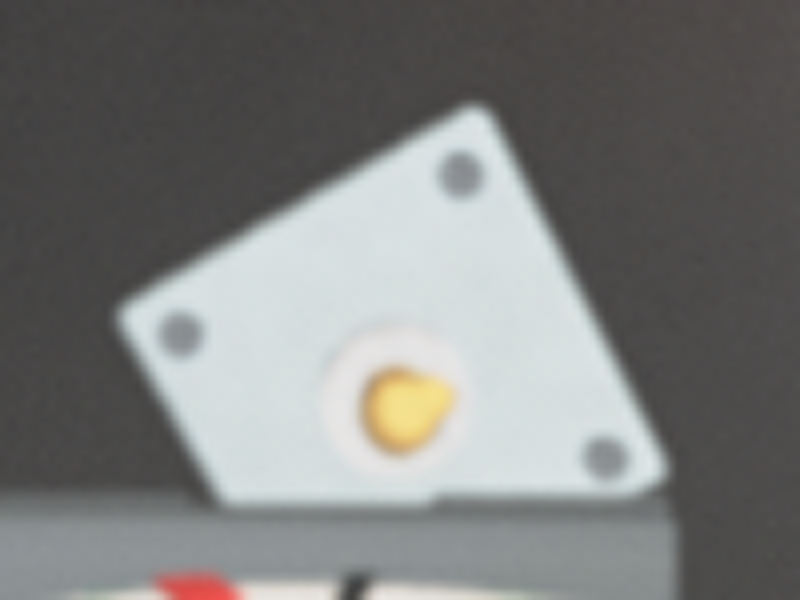

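```bash
python3 - <<'E'
from h import *
c=cams.read_camera('wrist');o=get_obs();R=o['orientation'];p=o['tcp_pos']
S=plane(c,(330.2,140.6),.078);S2=plane(c,(329.4,140),.045);print(S,S2,o['time_s'],p)
foot=p+R@np.array([-.0007,0,.1745]);print('foot ceiling',foot)
st=np.array([.570,.2285,.078])
for s in (S,st): print((R.T@(np.array([s[0],s[1],.078])-foot))*1000)
print('foot edge corners pred',proj(c,[p+R@np.array([.028-.0007,yy,.1805]) for yy in(-.049,.049)]))
E
```

```text
[0.56651393 0.23206041 0.078     ] [0.56829633 0.22983564 0.045     ] 9.025 [0.57443437 0.19697619 0.39325701]
foot ceiling [0.57226001 0.1971133  0.21876921]
[ 27.96530808  20.38423768 140.97061081]
[ 22.98691206  20.58528138 140.90440441]
foot edge corners pred [[273.58940072 156.33163998]
 [360.89067417 156.39993762]]
```

```bash
python3 -m crank '[0.42,0.34,0,0,1, 0.42,0.34,0,0,1, 0,0,0.8,0,1, 0,0,1,0,1, 0,0,0.9,0,1]' 25
python3 - <<'E'
from h import *
o=get_obs();R=o['orientation'];p=o['tcp_pos']
c=cams.read_camera('wrist');cv2.imwrite('pics/w6.png',c['img'][:,:,::-1])
c=cams.read_camera('scene');cv2.imwrite('pics/s6.png',cv2.resize(c['img'][90:240,300:500,::-1],None,fx=4,fy=4))
foot=p+R@np.array([-.0007,0,.1745]);print('foot ceiling',foot,R[:,2])
print((R.T@(np.array([.5685,.230,.078])-foot))*1000)
E
```

```text
time_s: 9.65
tcp_pos: [0.5727, 0.2322, 0.3125]
orientation: [[-0.666, 0.746, -0.01], [0.746, 0.666, 0.005], [0.011, -0.004, -1.0]]
ft_force: [0.0, 0.9, -4.6]
width: 0.0228
foot ceiling [0.57136335 0.2325851  0.13797703] [-0.01038321  0.00527768 -0.99993217]
[-0.67193158 -3.60390856 59.98904532]
```

View pics/w6.png

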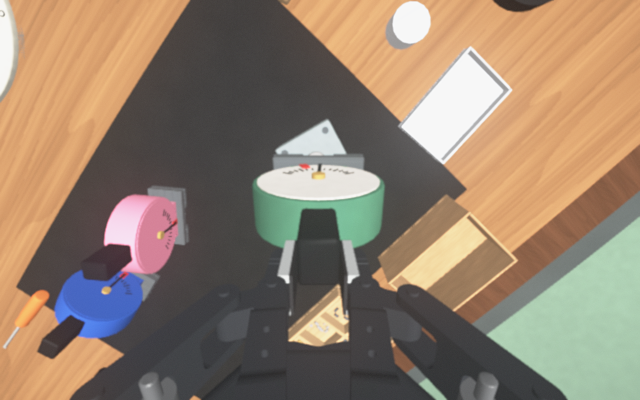

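View pics/s6.png

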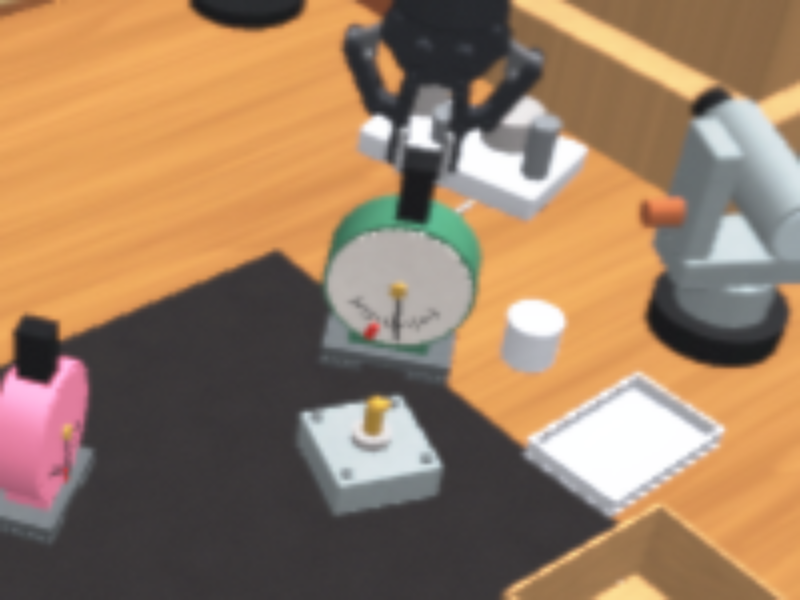

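```bash
python3 -m crank '[-0.02,-0.12,0.5,0,1, 0,0,0.6,0,1, 0,0,0.4,0,1, 0,0,0,0,1, 0,0,0,0,1]' 25
python3 - <<'E'
from h import *
o=get_obs();R=o['orientation'];p=o['tcp_pos']
c=cams.read_camera('scene');cv2.imwrite('pics/s7.png',cv2.resize(c['img'][130:230,340:450,::-1],None,fx=7,fy=6,interpolation=cv2.INTER_CUBIC))
foot=p+R@np.array([-.0007,0,.1745]);print('foot ceiling',foot,R[:,2])
print((R.T@(np.array([.5685,.230,.078])-foot))*1000)
print(proj(c,[foot,[.5685,.230,.078]]))
E
```

```text
time_s: 10.38
tcp_pos: [0.5708, 0.2305, 0.2696]
orientation: [[-0.665, 0.747, -0.01], [0.747, 0.665, 0.006], [0.011, -0.004, -1.0]]
ft_force: [0.7, 0.2, -4.2]
width: 0.0231
foot ceiling [0.56952615 0.23095185 0.09511658] [-0.00977131  0.00555572 -0.99993683]
[-0.21050095 -1.3377163  17.12023351]
[[394.4123915  186.15074409]
 [393.27137487 190.12284205]]
```

View pics/s7.png

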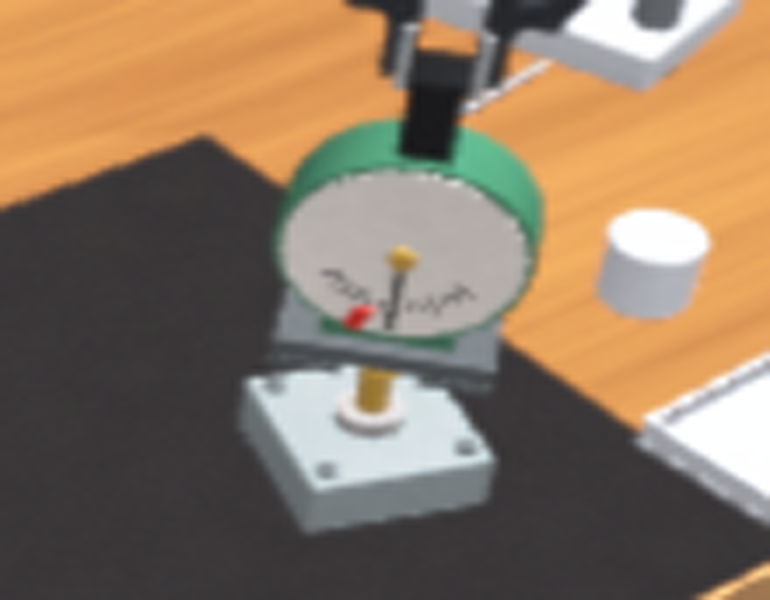

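```bash
python3 - <<'E'
from h import *
o=get_obs();R=o['orientation'];p=o['tcp_pos']
c=cams.read_camera('scene')
P=[p+R@np.array([-.0287,y,.1805]) for y in(.049,-.049)]+[p+R@np.array([-.0287,0,.1805])]+[[.5685,.230,z] for z in(.045,.055,.06)]+[p+R@np.array([-.0207,0,.1025])]
q=proj(c,P);print(np.c_[(q[:,0]+.5-340)*7,(q[:,1]+.5-130)*6])
E
```

```text
[[485.89157752 400.6830005 ]
 [264.66679684 367.0847869 ]
 [374.48306357 383.76083371]
 [367.28682464 409.22974569]
 [370.01412345 395.61698808]
 [371.38880402 388.75477372]
 [400.57434615 258.59276111]]
```

```bash
python3 -m crank '[0,-0.05,0.3,0,1, 0,0,0.15,0,1, 0,0,0.07,0,1, 0,0,0.05,0,1, 0,0,0,0,1]' 20
python3 - <<'E'
from h import *
o=get_obs();R=o['orientation'];p=o['tcp_pos']
foot=p+R@np.array([-.0007,0,.1745]);print('foot ceiling',foot,R[:,2])
print((R.T@(np.array([.5685,.230,.078])-foot))*1000,o['ft_force'],o['torque'])
E
```

```text
time_s: 11.1
tcp_pos: [0.5696, 0.2295, 0.2518]
orientation: [[-0.665, 0.747, -0.009], [0.747, 0.665, 0.006], [0.01, -0.003, -1.0]]
ft_force: [0.1, 0.3, -1.8]
width: 0.023
foot ceiling [0.56844422 0.22998726 0.077274  ] [-0.00901857  0.00575285 -0.99994278]
[-0.02011449  0.04801585 -0.72639006] [ 0.1297749   0.2892129  -1.78827707] [-0.03923621 -0.05571904 -0.01629724]
```

```bash
python3 -m crank '[0,0,0.08,0,1, 0,0,0.05,0,1, 0,0,0,0,1, 0,0,0,0,1, 0,0,0,0,1]' 20
python3 - <<'E'
from h import *
o=get_obs();R=o['orientation'];p=o['tcp_pos']
c=cams.read_camera('scene');cv2.imwrite('pics/s8.png',cv2.resize(c['img'][130:230,340:450,::-1],None,fx=7,fy=6,interpolation=cv2.INTER_CUBIC))
foot=p+R@np.array([-.0007,0,.1745]);print('foot ceiling',foot,R[:,2],o['ft_force'],o['torque'])
E
```

```text
time_s: 11.72
tcp_pos: [0.5697, 0.2296, 0.2482]
orientation: [[-0.665, 0.747, -0.008], [0.747, 0.665, 0.006], [0.01, -0.002, -1.0]]
ft_force: [-0.6, -0.6, 0.4]
width: 0.0234
foot ceiling [0.56871304 0.23006458 0.07373161] [-0.00821851  0.00587944 -0.99994894] [-0.55867857 -0.6154378   0.39571288] [-0.13122299  0.10660408 -0.00930986]
```

View pics/s8.png

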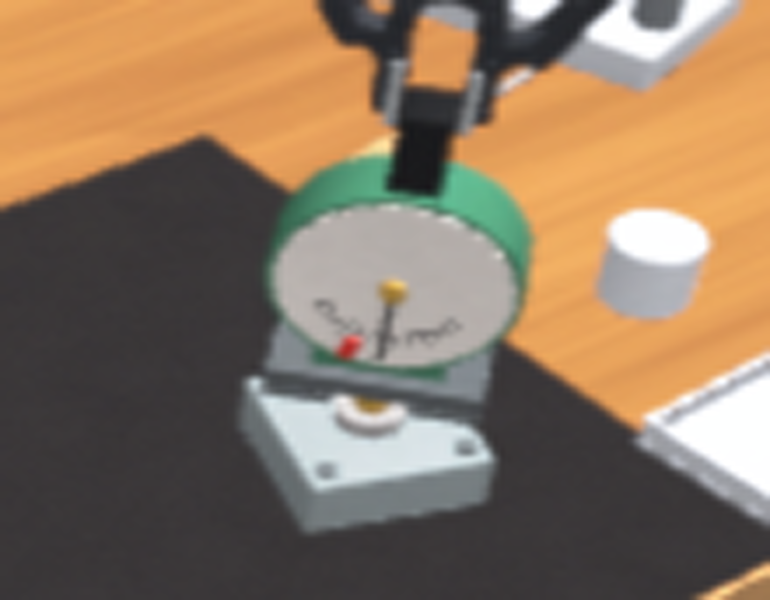

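```bash
python3 -m crank '[0,-0.17,0,0,1, 0,-0.17,0,0,1, 0,-0.17,0.02,0,1, 0,0,0,0,1, 0,0,0,0,1]' 20
python3 - <<'E'
from h import *
o=get_obs();R=o['orientation'];p=o['tcp_pos']
c=cams.read_camera('scene');cv2.imwrite('pics/s9.png',cv2.resize(c['img'][130:230,340:450,::-1],None,fx=7,fy=6,interpolation=cv2.INTER_CUBIC))
print(R[:,2],o['ft_force'],R.T@o['ft_force'],o['torque'],p)
E
```

```text
time_s: 12.4
tcp_pos: [0.5586, 0.2192, 0.2484]
orientation: [[-0.665, 0.747, -0.005], [0.747, 0.665, 0.008], [0.009, 0.001, -1.0]]
ft_force: [2.0, 2.2, -1.0]
width: 0.0233
[-0.00487389  0.00766275 -0.99995876] [ 1.96613546  2.17462126 -1.03506232] [0.30773011 2.91296225 1.04210047] [ 0.54717507 -0.60738781 -0.01908357] [0.55856431 0.21922096 0.24841067]
```

View pics/s9.png

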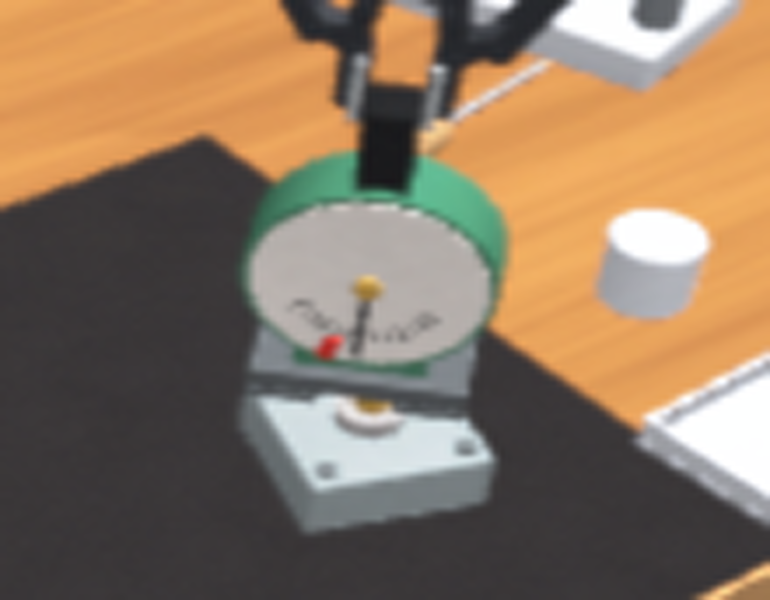

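```bash
python3 -m crank '[0,-0.15,0,0,1, 0,-0.15,0,0,1, 0,-0.1,0,0,1, 0,0,0,0,1, 0,0,0,0,1]' 20
cat > v.py <<'E'
import sys
from h import *
o=get_obs();R=o['orientation'];p=o['tcp_pos']
c=cams.read_camera('scene');cv2.imwrite(sys.argv[1],cv2.resize(c['img'][130:230,340:450,::-1],None,fx=7,fy=6,interpolation=cv2.INTER_CUBIC))
print(R[:,2],R.T@o['ft_force'],R.T@o['torque'],p,o['width'],o['time_s'])
E
python3 v.py pics/s10.png
```

```text
time_s: 13.08
tcp_pos: [0.5495, 0.211, 0.2486]
orientation: [[-0.665, 0.747, -0.004], [0.747, 0.665, 0.008], [0.009, 0.003, -1.0]]
ft_force: [1.9, 2.2, -1.6]
width: 0.0232
[-0.0036688   0.00834092 -0.99995848] [0.38693005 2.88103721 1.65021292] [-1.21787914  0.04683405  0.04344176] [0.54948104 0.21103051 0.24857855] 0.023230730741857403 13.075
```

View pics/s10.png

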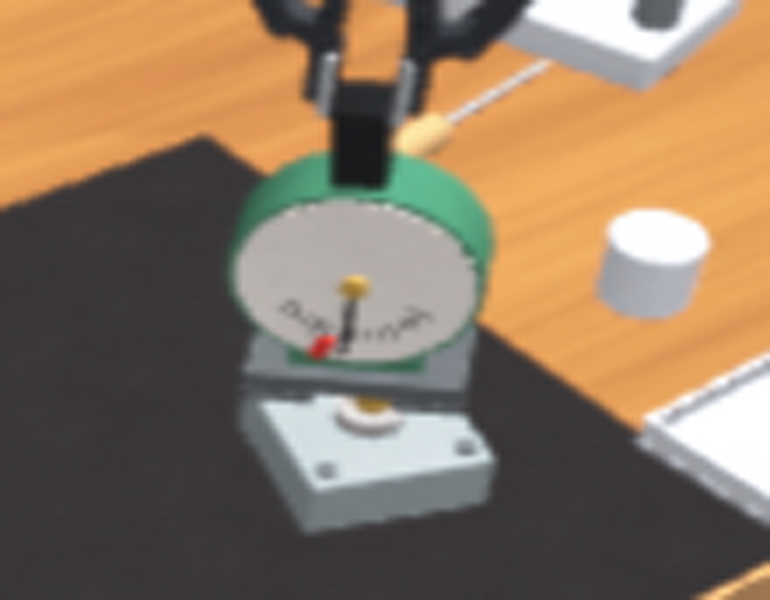

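```bash
python3 -m crank '[0,-0.15,0.03,0,1, 0,-0.15,0.03,0,1, 0,-0.1,0.03,0,1, 0,0,0.02,0,1, 0,0,0,0,1]' 20
python3 v.py pics/s11.png
```

```text
time_s: 13.75
tcp_pos: [0.5403, 0.2027, 0.2452]
orientation: [[-0.665, 0.747, -0.003], [0.747, 0.665, 0.009], [0.008, 0.004, -1.0]]
ft_force: [2.4, 2.4, -1.1]
width: 0.0234
[-0.00258102  0.00887534 -0.99995728] [0.20022783 3.43908131 1.11643405] [-1.54056585 -0.01390204  0.05687113] [0.54030619 0.20273474 0.24521897] 0.023376163880345406 13.75
```

View pics/s11.png

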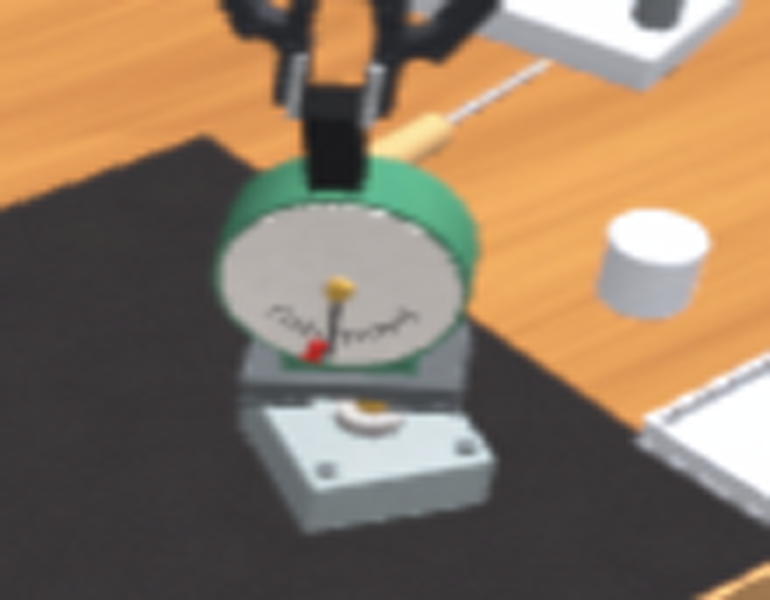

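```bash
cat > m.py <<'E'
import sys
from h import *
o=get_obs();R=o['orientation'];p=o['tcp_pos']
c=cams.read_camera('scene');im=c['img']
# dial crop around predicted hub
x0,y0,x1,y1=365,150,425,200
s=im[y0:y1,x0:x1].astype(int);r,g,b=s[...,0],s[...,1],s[...,2]
def cen(w):
    v,u=np.nonzero(w>0);ww=w[w>0];return np.array([np.average(u,weights=ww)+x0,np.average(v,weights=ww)+y0])
red=np.where((r-g>50)&(np.abs(g-b)<50),r-g,0); 
gold=np.where((r-b>60)&(g-b>30),r-b,0);gold[30:]=0
H=cen(gold);M=cen(red)
a=R[:,0]; n=-a; n=n/np.linalg.norm(n)
e,d=ray(c,H);hub0=p+R@np.array([-.0207,0,.1025]); 
def pt(uv):
    e,d=ray(c,uv);return e+d*(n@(hub0-e))/(n@d)
Hw=pt(H);Mw=pt(M);h=np.cross([0,0,1],n);h/=np.linalg.norm(h)
# toward gauge +y (tool -y)
gy=-R[:,1]; sg=np.sign(h@gy); h=h*sg
v=Mw-Hw; print('hub px',H,'mark px',M,'in-plane mm',h@v*1e3,v[2]*1e3,'angle mark from plumb deg',np.degrees(np.arctan2(h@v,-v[2])))
cr=im[int(H[1])-12:int(H[1])+20,int(H[0])-22:int(H[0])+22,::-1]
cv2.imwrite(sys.argv[1],cv2.resize(cr,None,fx=14,fy=14,interpolation=cv2.INTER_CUBIC))
print('crop origin',int(H[0])-22,int(H[1])-12,o['time_s'],R.T@o['ft_force'])
for k in (0,): print('plumb tip px',proj(c,Hw+np.array([0,0,-.046])))
E
python3 m.py pics/d11.png
```

```text
hub px [408.15923391 161.59873962] mark px [391.84090909 183.14962121] in-plane mm 35.739891458395014 -90.98594685966077 angle mark from plumb deg 21.445233591623918
crop origin 386 149 13.8 [0.73558045 4.67921109 1.02828703]
plumb tip px [[405.77887686 173.90345654]]
```

View pics/d11.png

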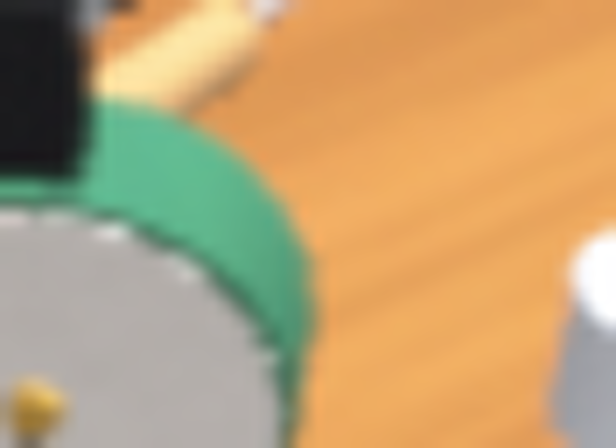

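```bash
python3 - <<'E'
s=open('m.py').read()
s=s.replace("gold[30:]=0\nH=cen(gold);M=cen(red)","""
M=cen(red)
nl,lab,st,ce=cv2.connectedComponentsWithStats((gold>0).astype(np.uint8))
ok=[i for i in range(1,nl) if st[i,4]<30 and 5<(M[1]-y0-ce[i][1])<16]
i=min(ok,key=lambda i:np.hypot(*(ce[i]+[x0,y0]-M)));H=cen(np.where(lab==i,gold,0))""")
open('m.py','w').write(s)
E
python3 m.py pics/d12.png
```

```text
hub px [388.16912402 177.59583695] mark px [391.8058191  183.11954459] in-plane mm -13.39918874803548 -19.301728262520633 angle mark from plumb deg -34.768239157585896
crop origin 366 165 13.85 [-1.03084279  3.86722372  0.19668629]
plumb tip px [[386.41789658 188.89621231]]
```

View pics/d12.png

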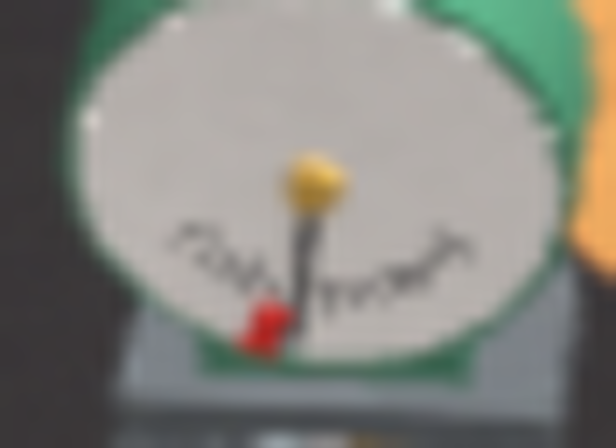

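```bash
sed -i 's/(np.abs(g-b)<50)/(g<115)\&(r-g>70)\&(np.abs(g-b)<45)/' m.py; python3 m.py pics/d13.png
```

```text
hub px [388.17058312 177.59791123] mark px [384.53242321 187.9556314 ] in-plane mm 6.1843852603044605 -43.81398257823077 angle mark from plumb deg 8.034277052229015
crop origin 366 165 13.9 [0.34955401 4.94582346 1.59576406]
plumb tip px [[386.4193499  188.89802507]]
```

```bash
python3 -m crank '[0,-0.15,0.03,0,1, 0,-0.15,0.03,0,1, 0,-0.15,0.03,0,1, 0,-0.1,0.03,0,1, 0,0,0.02,0,1]' 20
python3 v.py pics/s14.png;python3 m.py pics/d14.png
```

```text
time_s: 14.58
tcp_pos: [0.5272, 0.1911, 0.2408]
orientation: [[-0.665, 0.747, -0.003], [0.747, 0.665, 0.009], [0.008, 0.004, -1.0]]
ft_force: [1.5, 1.1, -1.0]
width: 0.0231
[-0.00255662  0.00879869 -0.99995802] [-0.21038526  1.88499666  1.00408854] [-1.35907149 -0.03946264 -0.00992367] [0.52717333 0.19112537 0.24079064] 0.023113142345192586 14.575
hub px [384.96774194 177.90656285] mark px [382.23545706 189.29916898] in-plane mm 3.2275160340905837 -47.672170734565086 angle mark from plumb deg 3.8731461308887694
crop origin 362 165 14.625 [0.97348222 4.02425546 0.85949592]
plumb tip px [[383.30485987 189.16150389]]
```

View pics/s14.png

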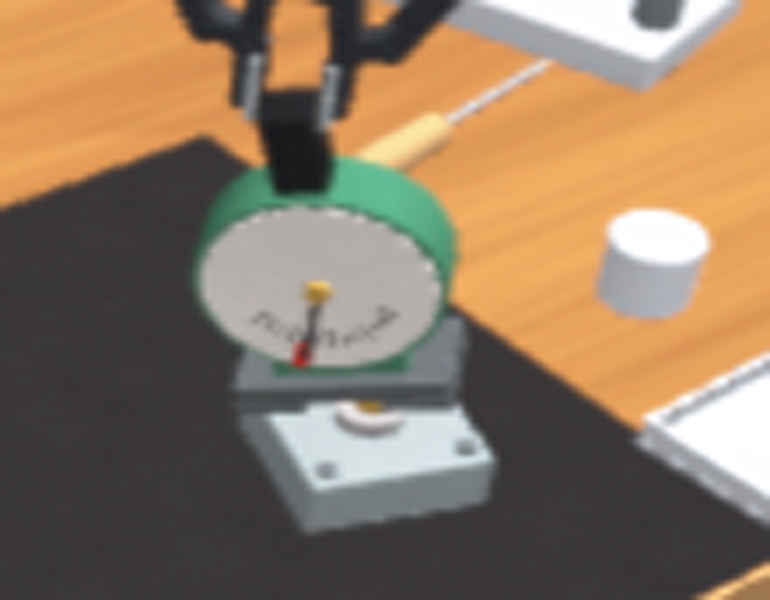

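```bash
python3 -m crank '[0,-0.12,0.02,0,1, 0,-0.12,0.02,0,1, 0,-0.05,0.02,0,1, 0,0,0.01,0,1, 0,0,0,0,1]' 20
python3 -m crank '[0,0,0,0,1, 0,0,0,0,1, 0,0,0,0,1, 0,0,0,0,1, 0,0,0,0,1]' 20
python3 v.py pics/s15.png;python3 m.py pics/d15.png
```

```text
time_s: 15.3
tcp_pos: [0.5204, 0.1851, 0.2384]
orientation: [[-0.665, 0.747, -0.003], [0.747, 0.665, 0.009], [0.008, 0.004, -1.0]]
ft_force: [4.1, 2.3, -1.3]
width: 0.0232
time_s: 15.92
tcp_pos: [0.5205, 0.1852, 0.2384]
orientation: [[-0.665, 0.747, -0.003], [0.747, 0.665, 0.009], [0.008, 0.004, -1.0]]
ft_force: [2.3, 2.5, -0.6]
width: 0.0231
[-0.00284184  0.00866209 -0.99995845] [0.33035557 3.39401825 0.61040861] [-1.28663271e+00 -1.28960811e-02  1.94163098e-04] [0.52045361 0.18519847 0.23841296] 0.02307086952374494 15.925
hub px [383.66459075 178.28469751] mark px [382.45859873 190.        ] in-plane mm -1.485915876871553 -48.07679767242801 angle mark from plumb deg -1.7702846099522471
crop origin 361 166 15.975 [0.55150215 3.93832607 0.33544822]
plumb tip px [[382.03846471 189.50795229]]
```

View pics/d15.png

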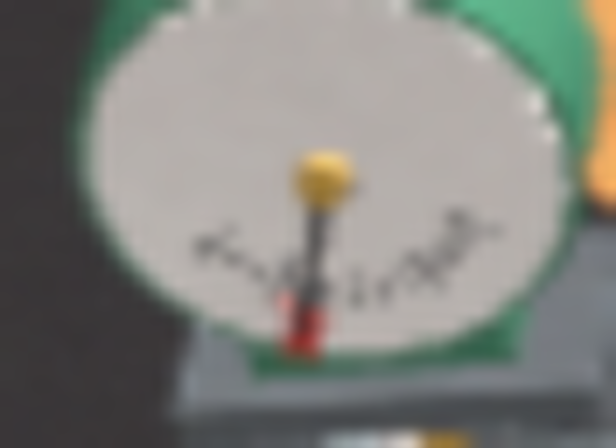

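View pics/s15.png

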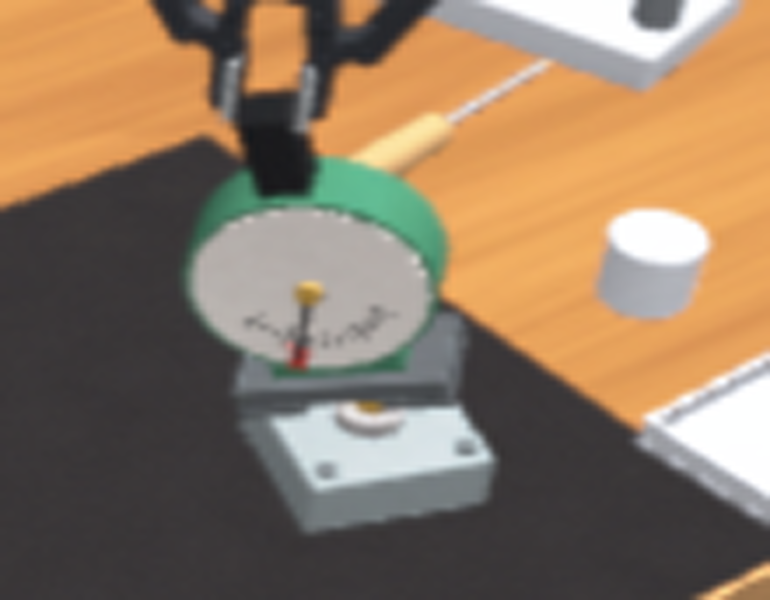

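```bash
cat > f.py <<'E'
import sys
from h import *
c=cams.read_camera('scene')
x0,y0,x1,y1=366,180,412,206
cv2.imwrite(sys.argv[1],cv2.resize(c['img'][y0:y1,x0:x1,::-1],None,fx=16,fy=16,interpolation=cv2.INTER_CUBIC))
w=cams.read_camera('wrist');cv2.imwrite(sys.argv[2],w['img'][:,:,::-1])
E
python3 f.py pics/f1.png pics/w7.png
```

```text
(no output)
```

View pics/f1.png

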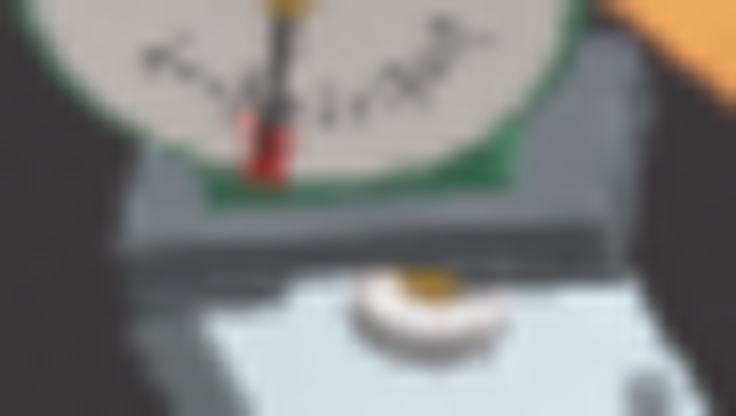

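View pics/w7.png

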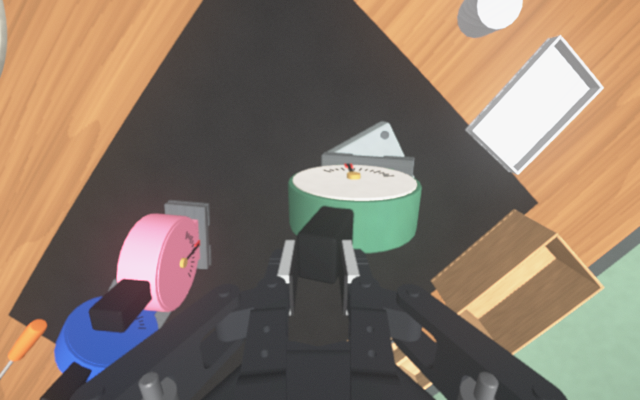

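```bash
python3 -m crank '[0,0,-0.1,0,1, 0,0.12,-0.04,0,1, 0,0.12,-0.04,0,1, 0,0.12,-0.04,0,1, 0,0,0,0,1]' 20
python3 v.py pics/s16.png;python3 m.py pics/d16.png; python3 f.py pics/f2.png pics/w8.png
```

```text
time_s: 16.75
tcp_pos: [0.5274, 0.1919, 0.2446]
orientation: [[-0.665, 0.747, -0.007], [0.747, 0.665, 0.006], [0.01, -0.001, -1.0]]
ft_force: [-1.2, -1.1, -1.1]
width: 0.0231
[-0.00740654  0.00637048 -0.99995228] [-0.04285005 -1.57461832  1.13737672] [ 0.1759175  -0.0757714  -0.00901876] [0.52737257 0.19194867 0.24456556] 0.023129950360305313 16.75
hub px [385.64354697 177.28797191] mark px [383.         188.06713781] in-plane mm 3.1806939745742895 -45.003049251055586 angle mark from plumb deg 4.042788271679573
crop origin 363 165 16.8 [ 1.08434819 -0.99550249  1.85316544]
plumb tip px [[383.96137802 188.57174834]]
```

View pics/f2.png

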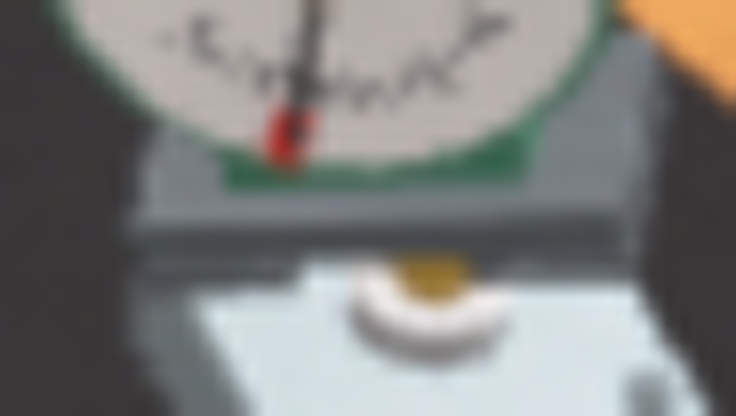

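View pics/s16.png

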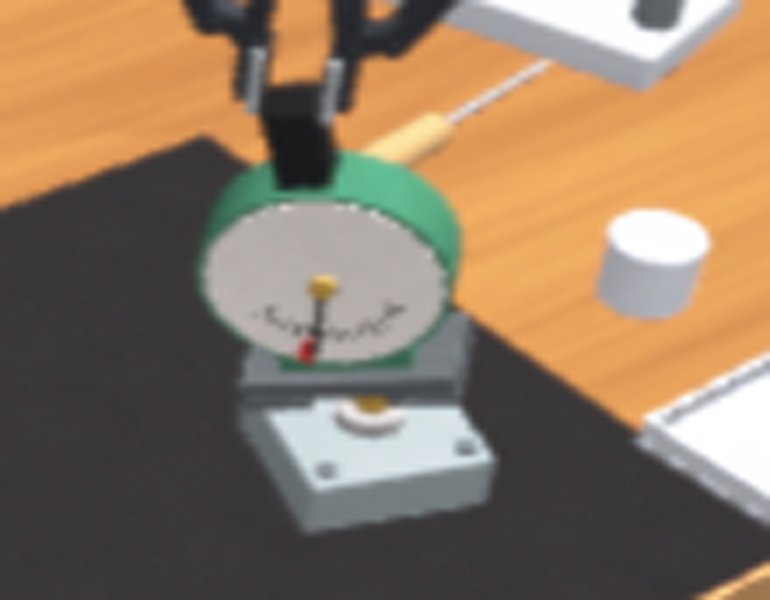

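```bash
python3 -m crank '[0,-0.12,0.05,0,1, 0,-0.15,0.05,0,1, 0,-0.15,0.04,0,1, 0,-0.15,0.03,0,1, 0,0,0,0,1]' 20
python3 -m crank '[0,0,0,0,1, 0,0,0,0,1, 0,0,0,0,1, 0,0,0,0,1, 0,0,0,0,1]'
python3 v.py pics/s17.png;python3 m.py pics/d17.png
```

```text
time_s: 17.58
tcp_pos: [0.5154, 0.1806, 0.2401]
orientation: [[-0.665, 0.747, -0.002], [0.747, 0.665, 0.009], [0.008, 0.005, -1.0]]
ft_force: [3.3, 3.4, -2.0]
width: 0.023
time_s: 18.2
tcp_pos: [0.5157, 0.1808, 0.2402]
orientation: [[-0.665, 0.747, -0.002], [0.747, 0.665, 0.009], [0.008, 0.005, -1.0]]
ft_force: [3.4, 2.7, -1.7]
width: 0.0234
[-0.00168374  0.0093701  -0.99995468] [-0.23203752  4.31059313  1.68315007] [-1.38108707  0.03839935 -0.01888947] [0.51566494 0.18080456 0.2401835 ] 0.02335276553729976 18.2
hub px [382.71230159 177.48214286] mark px [382.4601227  188.52147239] in-plane mm -4.016757684634344 -44.476052205955966 angle mark from plumb deg -5.1605432985472985
crop origin 360 165 18.25 [-0.43181328  4.39364371  1.41373017]
plumb tip px [[381.10900292 188.73851199]]
```

View pics/d17.png

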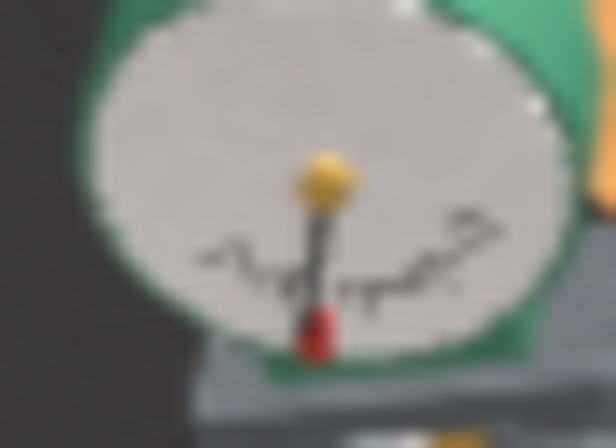

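```bash
python3 -m crank '[0,0,-0.15,0,1, 0,0,-0.2,0,1, 0,0,-0.1,0,1, 0,0,0,0,1, 0,0,0,0,1]' 20
python3 -m crank '[0,0,0,0,1, 0,0,0,0,1, 0,0,0,0,1, 0,0,0,0,1, 0,0,0,0,1]'
python3 v.py pics/s18.png;python3 m.py pics/d18.png; python3 f.py pics/f3.png pics/w9.png
```

```text
time_s: 18.92
tcp_pos: [0.5136, 0.1796, 0.2537]
orientation: [[-0.665, 0.747, -0.007], [0.747, 0.665, 0.007], [0.01, -0.0, -1.0]]
ft_force: [-1.4, -0.9, -3.5]
width: 0.0233
time_s: 19.55
tcp_pos: [0.5133, 0.1795, 0.2533]
orientation: [[-0.665, 0.747, -0.008], [0.747, 0.665, 0.007], [0.01, -0.001, -1.0]]
ft_force: [0.2, 0.4, -3.7]
width: 0.0236
[-0.00768165  0.00662547 -0.99994855] [0.16042465 0.41488353 3.72022289] [ 0.13982725 -0.01231401  0.05502642] [0.51332162 0.17949372 0.25327587] 0.023598079936817208 19.55
hub px [380.79139982 174.1537054 ] mark px [379.5 186. ] in-plane mm -0.981944930687366 -48.05971822580845 angle mark from plumb deg -1.1704911178652788
crop origin 358 162 19.6 [-0.17023344  0.59167991  3.86745879]
plumb tip px [[379.23070666 185.54868774]]
```

View pics/d18.png

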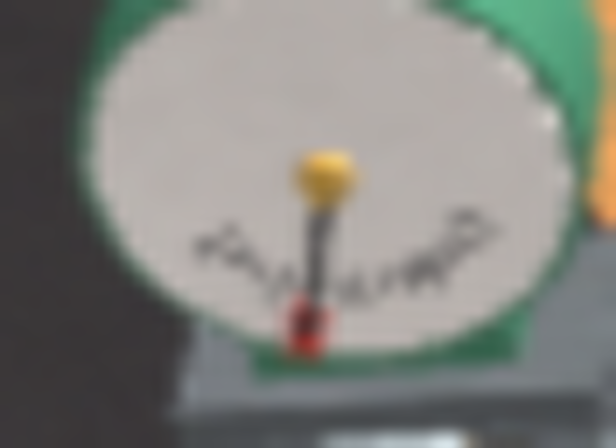

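View pics/f3.png

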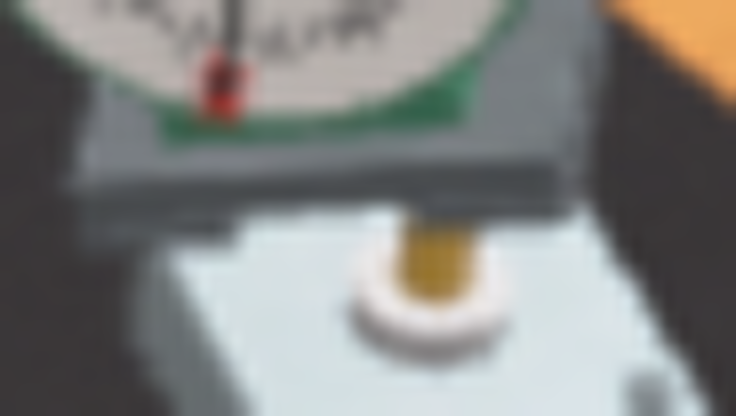

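```bash
cat > g.py <<'E'
import sys,json
from h import *
L,Rt,S=json.loads(sys.argv[1])
o=get_obs();R=o['orientation'];p=o['tcp_pos'];c=cams.read_camera('scene')
px=lambda q:(366+(q[0]+.5)/16-.5,180+(q[1]+.5)/16-.5)
a=R[:,0].copy();a[2]=0;a/=np.linalg.norm(a)
def hit(uv,p0):
    e,d=ray(c,uv);return e+d*(a@(p0-e))/(a@d)
f0=p+a*(-.0287);l=hit(px(L),f0);r=hit(px(Rt),f0)
gy=l-r;print('groove width mm',np.linalg.norm(gy)*1e3);gy/=np.linalg.norm(gy)
h=np.array([a[1],-a[0],0.]);h*=np.sign(h@gy)
A=-np.degrees(np.arctan2(gy[2],gy@h));print('tilt deg from groove edges',A)
A=np.radians(float(sys.argv[2])) 
gyv=np.cos(A)*h-np.sin(A)*np.array([0,0,1]);gz=np.sin(A)*h+np.cos(A)*np.array([0,0,1])
C=(l+r)/2+a*.028+gz*.006
st=np.array([.5685,.230,.06]);s=hit(px(S),st)
print('ceiling centre',C,'stud seen',s)
d=s-C;print('along h (gauge +y, = tool -y): stud minus centre mm',d@h*1e3,'x',((st-C)@a)*1e3,'ceiling height over stud top at stud',(C[2]-.078+ (-np.tan(A))*(d@h))*1e3)
E
python3 g.py '[[238,243],[414,221],[437,250]]' 18
```

```text
groove width mm 35.5501474454098
tilt deg from groove edges 22.567861312170045
ceiling centre [0.55340514 0.21423172 0.08862433] stud seen [0.56951486 0.23090387 0.05655141]
along h (gauge +y, = tool -y): stud minus centre mm -23.118626604874468 x 1.7356584376037025 ceiling height over stud top at stud 18.136022218808797
```

```bash
python3 -m crank '[0.02,0.25,0,0,1, 0.02,0.25,0,0,1, 0,0.25,0,0,1, 0,0,0,0,1, 0,0,0,0,1]' 20
python3 v.py pics/s19.png;python3 m.py pics/d19.png; python3 f.py pics/f4.png pics/w10.png
```

```text
time_s: 20.42
tcp_pos: [0.5308, 0.1968, 0.2531]
orientation: [[-0.665, 0.747, -0.008], [0.747, 0.665, 0.007], [0.01, -0.001, -1.0]]
ft_force: [-0.9, 0.8, -4.2]
width: 0.0235
[-0.00754778  0.00665996 -0.99994934] [ 1.12068351 -0.16887734  4.22867691] [ 0.13961644 -0.04200426  0.00839506] [0.53080646 0.19682958 0.25313441] 0.023529107223151498 20.425
hub px [389.17542121 175.11694747] mark px [387.75549451 186.23351648] in-plane mm -0.9452050097354574 -44.962916707388054 angle mark from plumb deg -1.20428758508403
crop origin 367 163 20.475 [-0.16789871  0.44993182  4.58736733]
plumb tip px [[387.39159889 186.52517418]]
```

View pics/f4.png

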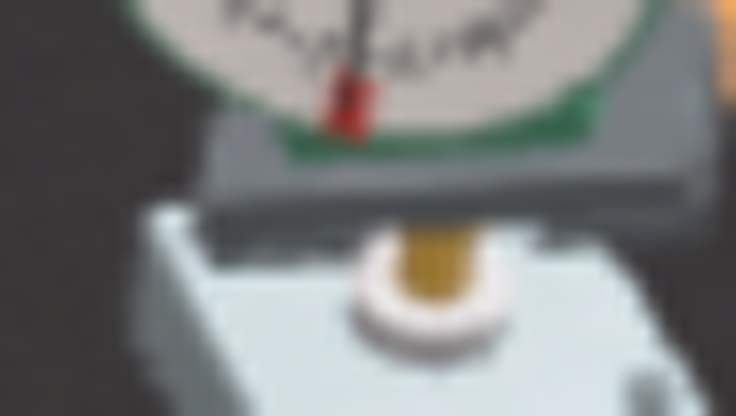

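View pics/s19.png

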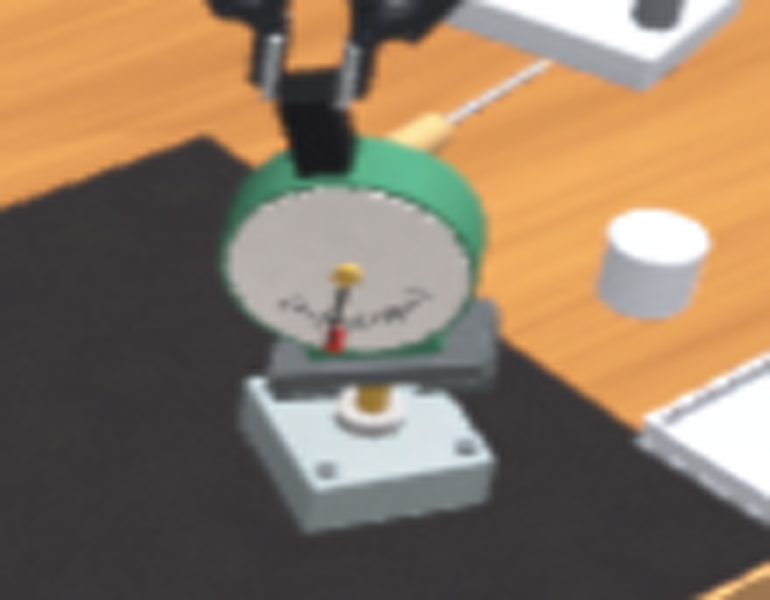

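```bash
python3 g.py '[[352,265],[530,243],[437,260]]' 18
```

```text
groove width mm 35.61544686927988
tilt deg from groove edges 22.650747964575576
ceiling centre [0.56932137 0.23010089 0.08701097] stud seen [0.56976611 0.2311277  0.05389291]
along h (gauge +y, = tool -y): stud minus centre mm -1.015052159786381 x 0.47096246045465934 ceiling height over stud top at stud 9.340775640426456
```

```bash
python3 -m crank '[0,0.02,0.15,0,1, 0,0,0.12,0,1, 0,0,0.06,0,1, 0,0,0.05,0,1, 0,0,0.03,0,1]' 20
python3 v.py pics/s20.png
```

```text
time_s: 21.3
tcp_pos: [0.5312, 0.197, 0.2407]
orientation: [[-0.665, 0.747, -0.006], [0.747, 0.665, 0.007], [0.009, -0.0, -1.0]]
ft_force: [-0.9, -1.3, 1.2]
width: 0.0236
[-0.00648396  0.00679841 -0.99995587] [-0.3961979  -1.52365754 -1.15609979] [ 0.30361579 -0.00593204  0.03108901] [0.53124446 0.19699682 0.24068561] 0.023583219334427814 21.3
```

```bash
python3 -m crank '[0,0,-0.05,0,1, 0,0,0,0,1, 0,0,0,0,1, 0,0,0,0,1, 0,0,0,0,1]' 20
python3 v.py pics/s21.png;python3 m.py pics/d21.png; python3 f.py pics/f5.png pics/w11.png
```

```text
time_s: 21.98
tcp_pos: [0.5314, 0.197, 0.2425]
orientation: [[-0.665, 0.747, -0.006], [0.747, 0.665, 0.007], [0.009, 0.0, -1.0]]
ft_force: [-0.7, -1.7, -0.3]
width: 0.0237
[-0.00608943  0.00686979 -0.99995786] [-0.80916494 -1.64644119  0.29052371] [0.25315608 0.00352621 0.00513233] [0.53136694 0.19700885 0.24247649] 0.023668978936358616 21.975
hub px [388.81112277 177.90241343] mark px [386.95752896 190.        ] in-plane mm -0.10631525780816967 -49.85384371795787 angle mark from plumb deg -0.12218528967833839
crop origin 366 165 22.025 [-0.60454114 -0.75402417 -0.68358725]
plumb tip px [[387.04678221 189.17227836]]
```

View pics/f5.png

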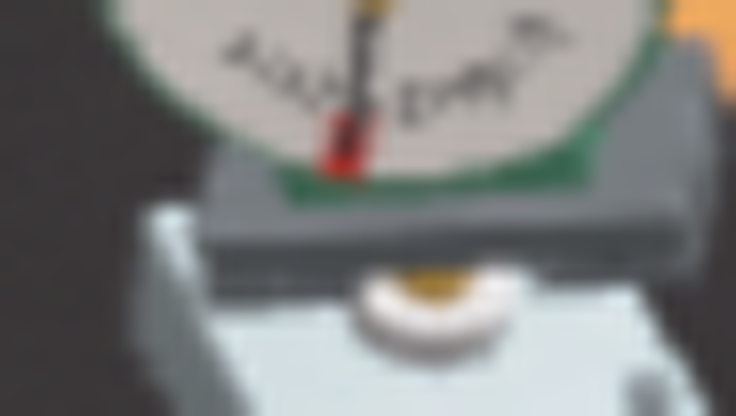

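View pics/d21.png

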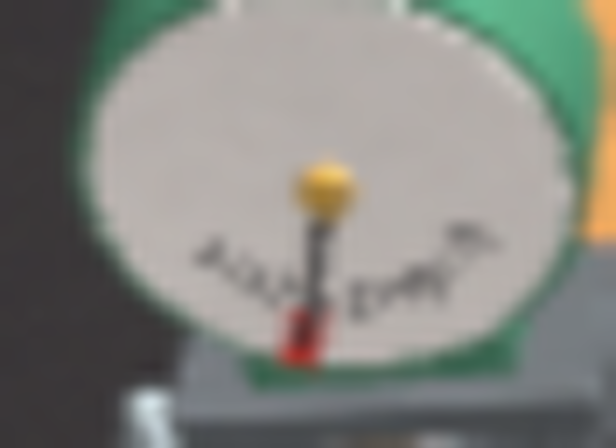

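```bash
python3 -m crank '[0,-0.09,-0.07,0,1, 0,0,0,0,1, 0,0,0,0,1, 0,0,0,0,1, 0,0,0,0,1]' 20
python3 -m crank '[0,0,0,0,1, 0,0,0,0,1, 0,0,0,0,1, 0,0,0,0,1, 0,0,0,0,1]' 20
python3 v.py pics/s22.png;python3 m.py pics/d22.png; python3 f.py pics/f6.png pics/w12.png
python3 -c "
import cv2;i=cv2.imread('pics/w12.png');cv2.imwrite('pics/w12c.png',cv2.resize(i[120:220,280:420],None,fx=5,fy=5,interpolation=2))"
```

```text
time_s: 22.8
tcp_pos: [0.5295, 0.1953, 0.2447]
orientation: [[-0.665, 0.747, -0.006], [0.747, 0.665, 0.007], [0.009, 0.001, -1.0]]
ft_force: [-0.6, 0.3, -1.8]
width: 0.0233
time_s: 23.42
tcp_pos: [0.5295, 0.1953, 0.2446]
orientation: [[-0.665, 0.747, -0.006], [0.747, 0.665, 0.007], [0.009, 0.001, -1.0]]
ft_force: [0.3, -0.9, -1.1]
width: 0.0237
[-0.00562101  0.00731862 -0.99995742] [-0.85358447 -0.38694159  1.13515588] [-0.03921273  0.0151285   0.0158542 ] [0.52947841 0.19529355 0.24464249] 0.023652109996081715 23.425
hub px [388.3872549  177.28594771] mark px [387.49418605 188.01162791] in-plane mm -2.330129674998927 -43.416669464749205 angle mark from plumb deg -3.072060486014146
crop origin 366 165 23.475 [-1.00200358  0.63055816  0.15000957]
plumb tip px [[386.63208064 188.58364117]]
```

View pics/f6.png

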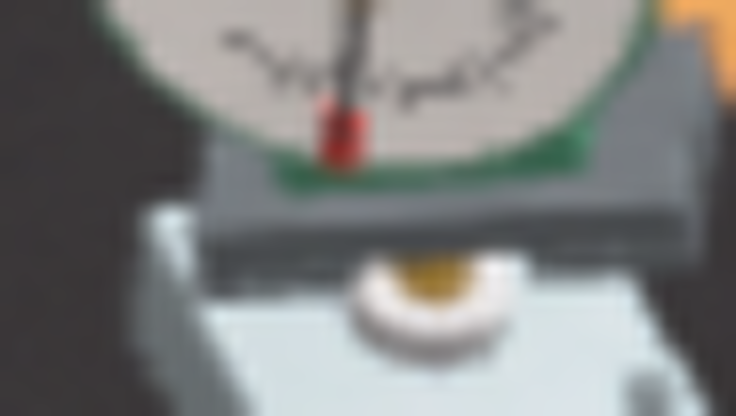

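View pics/d22.png

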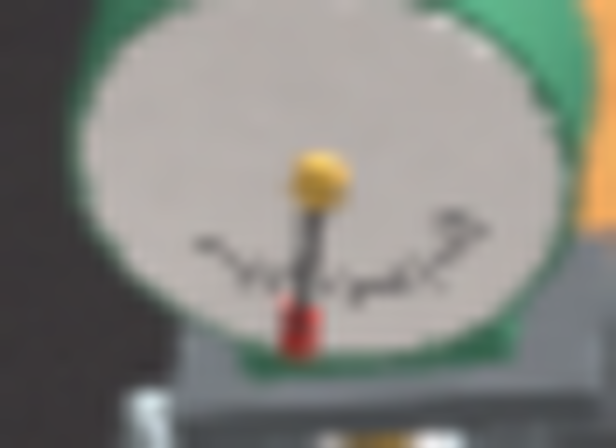

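View pics/w12c.png

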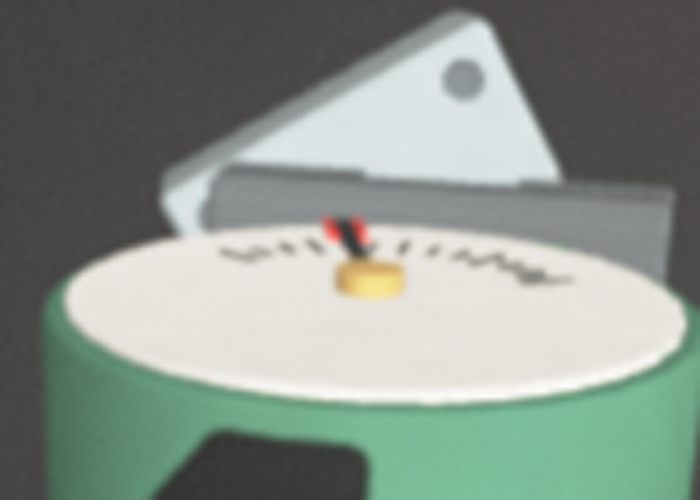

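```bash
python3 g.py '[[355,292],[527,272],[434,280]]' 18; python3 -c "
from h import *
o=get_obs();print(o['ft_force'],o['width'],o['tcp_pos'],o['time_s'])
t=cams.read_camera('top');cv2.imwrite('pics/t9.png',t['img'][:,:,::-1])
w=cams.read_camera('wrist');cv2.imwrite('pics/w13.png',cv2.resize(w['img'][120:220,280:420,::-1],None,fx=5,fy=5,interpolation=2))"
```

```text
groove width mm 34.48137831331189
tilt deg from groove edges 22.27595306966494
ceiling centre [0.5701676  0.23055807 0.07997194] stud seen [0.56983354 0.23118726 0.04841238]
along h (gauge +y, = tool -y): stud minus centre mm -0.16886959317766978 x 0.6920668393783692 ceiling height over stud top at stud 2.0268081311518324
[-0.38689973 -0.19214905 -1.35964095] 0.02338998321386234 [0.52947462 0.19530015 0.24465063] 23.675
```

View pics/w13.png

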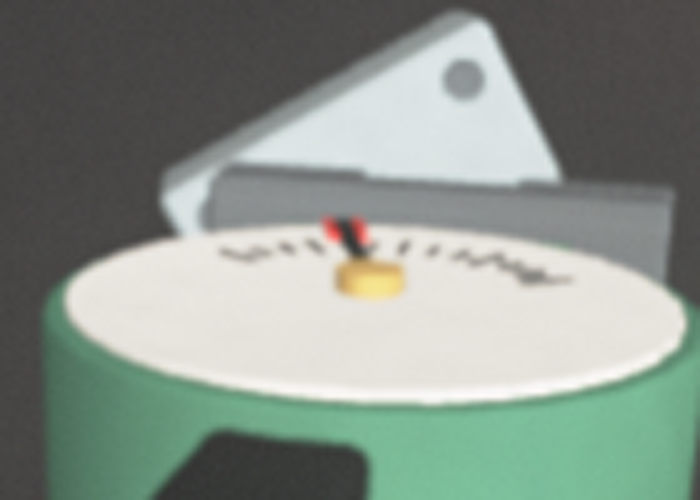

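View pics/t9.png

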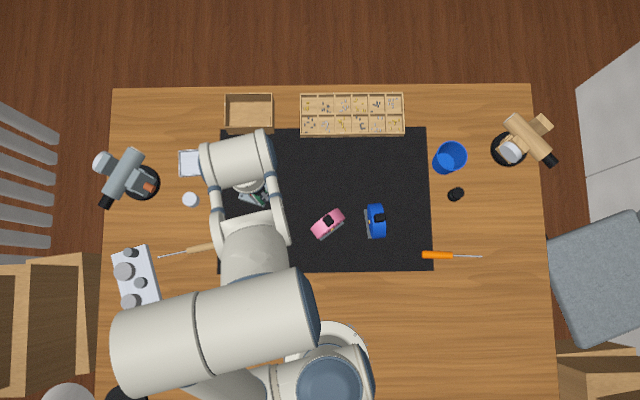

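```bash
python3 -c "
from cell import job; print(job.sign_off())"
```

```text
the job is handed in; nothing more can be done
None
```

I handed the job in at about 23.7 s. The arm is still holding the green gauge by its handle, fingers on the two y faces. The gauge is leaned on the pressed stud with its pointer on the red mark.

**How it went:**
- I set the groove on the stud upright and pressed the stud, using about 4.6 N.
- The tool can only turn about its own axis, so I leaned the gauge by moving the handle sideways. This turned the handle between the pads.
- The foot slid until the groove's wall met the stud, about 12–14 mm off centre. I then lifted the leaned gauge clear of the stud, recentred it, and pressed again. The rocking was therefore not one unbroken contact with the stud.

**Last checks:**
- **Pointer:** settled within the red mark in both the scene and wrist views. The script's mark angle (−3.1°) is unreliable here because the pointer covers part of the mark, so I went by eye.
- **Groove:** its middle is within about 1 mm of the stud in the scene view.
- **Stud press:** the force balance gives about 3 N on the stud, roughly 3.5 mm pressed. The camera height disagreed: it put the foot about 2 mm above the unpressed stud top. I trusted the force, because the wrist carried about 3 N less than the gauge's hanging weight.
- **Bystanders:** those visible in the top view, and the blue and pink gauges, look unmoved. The arm hid part of the scene around the block, including part of the dish and driver_a's handle end.

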